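# Refill the gravity chute with seed cans, labels up

### The job

Refill the seed-can chute: first push its stop fully across, then load every can from the felt-lined tray onto the rods so that they all slide down into one row against the stop, each with its lid end downhill and its label on top. The can already in the chute was put in the wrong way round and upside down, so take it out and put it back the same way as the rest. Leave the other things on the bench where they are.

Things in the scene. Friction and masses are not known exactly. Their poses are not given: they have to be found in the camera images.
- can_1_mid (a point): Seed can in the tray: brown card cylinder, 50 mm in diameter, 75 mm long, 0.08 to 0.17 kg; white lid at one end, steel base at the other, one white paper label with a green band round 100 degrees of its side. This point is its centre; z points to the lid end, x out through the middle of the label (label up = x up). Starts on its side, label sideways or down. Two or three of cans 1 to 4 are there.
- can_2_mid (a point): Seed can in the tray, the same kind and axes as can_1_mid, or absent: 50 mm in diameter, 75 mm long, on its side, label sideways or down. This point is its centre; z points to the lid end, x out through the middle of the label (label up = x up).
- can_3_mid (a point): Seed can in the tray, the same kind and axes as can_1_mid, or absent: 50 mm in diameter, 75 mm long, on its side, label sideways or down. This point is its centre; z points to the lid end, x out through the middle of the label (label up = x up).
- can_4_mid (a point): Seed can in the tray, the same kind and axes as can_1_mid, or absent: 50 mm in diameter, 75 mm long, on its side, label sideways or down. This point is its centre; z points to the lid end, x out through the middle of the label (label up = x up).
- can_5_mid (a point): Seed can like the others, 50 mm in diameter and 75 mm long, always there: at the start it lies in the chute against the stop the wrong way, label down and lid uphill. This point is its centre; z points to the lid end, x out through the middle of the label (label up = x up).
- chute_rods: The chute: two steel rods at 23 degrees; a can lies lengthwise in the groove and slides down by itself to the stop or the can below. Origin: low end, at the stop's face, on the line of the centre axes of cans lying on the rods; x uphill along the rods, y left looking uphill, z square to the rods. Four cans fit; rods end at x = 0.32 m; a can let go at x = 0.275 clears three others.
- chute_top (a point): Upper end of the line of can axes, x = 0.32 m in the frame of chute_rods. Rods 10 mm thick, 42 mm between centres, 21.4 mm under that line; the plywood bed, 84 mm wide, lies 32 mm under it, so fingers beside a can have room down to its lower half. Plywood foot 100 mm wide, 250 mm long.
- chute_stop (a joint): Stop plate that slides across the low end of the rods, in m: 0 = fully across (home); it grows to 0.075 as the plate is pulled to the right (-y of chute_rods). It starts 15 to 30 mm open, still holding the can behind it. It needs about 2 N and stays where it is left.
- stop_knob (a point): Middle of the black round knob, 24 mm in diameter and 30 mm tall, that stands upright on the lip of the stop plate; this point is 18 mm above the knob's foot and 12 mm below its top. The lip under it is 34 mm wide and flat.
- felt_tray: Flat tray fixed on the table: grey felt floor 290 mm (x) by 460 mm (y), 8 mm above the table, with a wooden rim 8 mm thick and 10 mm higher than the felt. Origin under its centre, on the table. A can rolls on the felt without slipping when pushed from the side and stops within about 1 cm of the end of the push.
- spray_bottle: Spray bottle, 95 x 69 x 225 mm, standing to the right of the chute; leave it alone. Origin under its centre.
- tape_roll: Roll of tape lying flat, 104 mm across and 25 mm high; leave it alone. Origin under its centre.
- pot_1: Terracotta flower pot, 68 mm across and 82 mm high; leave it alone. Origin under its centre.
Things that resemble listed ones, but are neither listed nor needed, are in the scene too. What is shaped like the part that bears can_5_mid but blue or purple is not meant.

How it is judged (in metres and radians):
On the way:
1. the stop is pushed fully across the low end of the rods (value of joint chute_stop below 0.006 m), for 0.2 s.
At the end, for the whole second after the job is handed in: The stop is home (within 6 mm) and every can lies still in the groove of the rods (centre within 8 mm of its line), touching the stop or another can, lid end downhill, the middle of its label within about 35 degrees of the top (value of joint chute_stop below 0.006 m and x of can_1_mid in the frame of chute_rods between 0.03 and 0.31 m and y of can_1_mid in the frame of chute_rods between -0.008 and 0.008 m and z of can_1_mid in the frame of chute_rods between -0.008 and 0.008 m and angle between each of can_1_mid, can_2_mid, can_3_mid, can_4_mid, can_5_mid's own x axis and vertical below 0.75 rad and angle between each of can_1_mid, can_2_mid, can_3_mid, can_4_mid, can_5_mid's own z axis and vertical above 1.75 rad and linear speed of each of seed_can_1, seed_can_2, seed_can_3, seed_can_4, seed_can_5 below 0.03 m/s and (contact force between seed_can_1 and chute_stop above 0.02 N or contact force between seed_can_1 and seed_can_2 above 0.02 N or contact force between seed_can_1 and seed_can_3 above 0.02 N or contact force between seed_can_1 and seed_can_4 above 0.02 N or contact force between seed_can_1 and seed_can_5 above 0.02 N) and x of can_2_mid in the frame of chute_rods between 0.03 and 0.31 m and y of can_2_mid in the frame of chute_rods between -0.008 and 0.008 m and z of can_2_mid in the frame of chute_rods between -0.008 and 0.008 m and (contact force between seed_can_2 and chute_stop above 0.02 N or contact force between seed_can_2 and seed_can_1 above 0.02 N or contact force between seed_can_2 and seed_can_3 above 0.02 N or contact force between seed_can_2 and seed_can_4 above 0.02 N or contact force between seed_can_2 and seed_can_5 above 0.02 N) and x of can_3_mid in the frame of chute_rods between 0.03 and 0.31 m and y of can_3_mid in the frame of chute_rods between -0.008 and 0.008 m and z of can_3_mid in the frame of chute_rods between -0.008 and 0.008 m and (contact force between seed_can_3 and chute_stop above 0.02 N or contact force between seed_can_3 and seed_can_1 above 0.02 N or contact force between seed_can_3 and seed_can_2 above 0.02 N or contact force between seed_can_3 and seed_can_4 above 0.02 N or contact force between seed_can_3 and seed_can_5 above 0.02 N) and x of can_4_mid in the frame of chute_rods between 0.03 and 0.31 m and y of can_4_mid in the frame of chute_rods between -0.008 and 0.008 m and z of can_4_mid in the frame of chute_rods between -0.008 and 0.008 m and (contact force between seed_can_4 and chute_stop above 0.02 N or contact force between seed_can_4 and seed_can_1 above 0.02 N or contact force between seed_can_4 and seed_can_2 above 0.02 N or contact force between seed_can_4 and seed_can_3 above 0.02 N or contact force between seed_can_4 and seed_can_5 above 0.02 N) and x of can_5_mid in the frame of chute_rods between 0.03 and 0.31 m and y of can_5_mid in the frame of chute_rods between -0.008 and 0.008 m and z of can_5_mid in the frame of chute_rods between -0.008 and 0.008 m and (contact force between seed_can_5 and chute_stop above 0.02 N or contact force between seed_can_5 and seed_can_1 above 0.02 N or contact force between seed_can_5 and seed_can_2 above 0.02 N or contact force between seed_can_5 and seed_can_3 above 0.02 N or contact force between seed_can_5 and seed_can_4 above 0.02 N)).
It fails at once if a can from the tray lies on the rods while the stop is not yet across (value of joint chute_stop above 0.012 m and ((x of can_1_mid in the frame of chute_rods between 0 and 0.33 m and y of can_1_mid in the frame of chute_rods between -0.01 and 0.01 m and z of can_1_mid in the frame of chute_rods between -0.01 and 0.003 m) or (x of can_2_mid in the frame of chute_rods between 0 and 0.33 m and y of can_2_mid in the frame of chute_rods between -0.01 and 0.01 m and z of can_2_mid in the frame of chute_rods between -0.01 and 0.003 m) or (x of can_3_mid in the frame of chute_rods between 0 and 0.33 m and y of can_3_mid in the frame of chute_rods between -0.01 and 0.01 m and z of can_3_mid in the frame of chute_rods between -0.01 and 0.003 m) or (x of can_4_mid in the frame of chute_rods between 0 and 0.33 m and y of can_4_mid in the frame of chute_rods between -0.01 and 0.01 m and z of can_4_mid in the frame of chute_rods between -0.01 and 0.003 m))).
It fails at once if the spray bottle, the tape or the pot is moved by more than 4 cm (distance of any of spray_bottle, tape_roll, pot_1 from where it was at the start of the episode above 0.04 m).
Of seed_can_1, seed_can_2, seed_can_3, seed_can_4 only 2 to 3 are there at a start; the rules pass over those that are not, and their reading is None.
At some moment in a run one of seed_can_1, seed_can_2, seed_can_3, seed_can_4, seed_can_5 may be knocked a few centimetres aside while the robot is not near it.
Once in a run the grip may slacken for a moment while it holds something.
It also fails if it takes over 210 s, if anything falls off the work surface, if the arm or the gripper's body presses on something with over 40 N, if the wrist force passes 120 N, or if a joint passes its speed limit or range.

### The arm

A 6-joint arm with a two-finger parallel gripper is mounted at the origin on the work surface; the furniture and walls round the work are solid. World frame = base frame: x ahead of the robot, y to its left, z up, the work surface at z = 0. Lengths are in m, angles in degrees, forces in N, time in s.
With the tool pointing down it reaches from about 0.35 to 0.875 m from the base axis. Payload 4.2 kg.
Tool frame: the origin (TCP) lies on the front face of the gripper's body, between the roots of the fingers; the fingertips stand finger_overhang ahead of it and the grasp point (between the pads) lies 51 mm ahead of it (finger_overhang is the distance from the TCP to the fingertips, in m); z points along the fingers, y is the line along which they close (so a half turn about z gives the same grasp; the last joint's range is limited). The gripper opens to 87 mm and grips with 3 to 60 N. Pads are 19 mm wide; open, the fingers measure 117 mm over their backs; the gripper's body (75 mm by 190 mm) begins 51 mm behind the grasp point.
Start: joints at [14.817, 22.042, 0.453, 0, -68.411, -14.817], TCP at [0.625, 0, 0.292] pointing down, gripper open.
Joint ranges: [-179.83, 179.83], [-69.29, 118.12], [-61.27, 80.66], [-181.25, 117.63], [-171.15, -9.14], [-177.46, 177.46]. Speed limits (degrees/s): [159.86, 159.86, 180, 180, 180, 180].

### API

Orientations are given as a 3x3 rotation matrix whose columns are the frame's x, y, z axes.
In Python, from station import sense, capture, camera_model, finish_job, finger_overhang gives the robot as it stands. The module is installed in compiled form; this text tells all that it offers.
- The arm moves only by the tool jog_arm, never from a script. Its argument "rows" is a list that holds one entry, the list of rows, each a list of 4 numbers: the shift along the tool's x, y, z in m, then the turn about the tool's z in rad. A call has 1 to 20 rows; each row shifts and turns the commanded pose from where the row before left it, along the tool's axes as they then stand; what a row does not reach is not made up. A row lasts 1/8 s, in which the tool goes at most 62.5 mm and 10.7 degrees, less where a joint would pass 70% of its speed; a pose out of reach is approached as far as the arm can. A call is refused whole if a number of a shift passes 0.0625 or a number of a turn 0.188, either way. A call with a gripper value outside its range is refused whole. "claw" is the opening, from 0 (shut) to 1 (fully open), set as the call begins (left out, the last holds). The fingers move at their own pace and stop on an object; the grip force is fixed at half the most. Time passes only in rows, so rows that do not move let the fingers close. It gives the time, the measured TCP pose, the force, the opening and the grip force at its end, in the units of the state.
- sense(): the state, without advancing time (a new reading comes with each control period).
- capture(name): name is "scene" or "side" or "wrist"; returns the picture (384x512x3 uint8, red, green, blue); there is no depth.
- camera_model(name): a dict with "fovy" (degrees; the focal length in pixels is half the picture's height over the tangent of half this angle, whatever the lens; pixels are square), "cx", "cy" (the principal point, pixels), "k1" (the pictures are not rectified: a ray, as slopes to the right and down, at radius r is drawn at 1 + k1 r^2 times it, then the intrinsics apply), "eye" and "rotation" of the camera in the world. Camera axes: x right, y down, z forward; pixel columns grow to the right and rows downward; lengths in m; the calibration is good to about 2 mm. A picture is of the moment at which its call begins: read the wrist's pose just before it. camera_model takes no time and is no camera call; for the wrist camera it gives the pose at the moment of the call.
- finish_job(): hands the job in; it is judged then, once.
The state is a dict: "time_s": time; "joints": joint angles; "joint_velocities": joint speeds; "effort": joint torques, N m; "tcp_pos": TCP position; "ee_rot": TCP orientation; "wrist_force": force on the tool from outside, world axes, zero at the start; "moment": the same for the moment, N m; "gripper_width": opening from 0.0 (shut) to 1.0 (fully open); "gripper_force": force on a finger pad.
Only numpy, scipy, OpenCV 4.12 (cv2) and the standard library are available. Lean on these libraries where they do the work, as an engineer would, in place of code of your own. Each camera call takes 0.05 s, during which the arm holds its last target. There are 200 camera calls.

## Working session

There is one attempt and no reset: what is moved stays moved. The work goes in short steps, Python scripts to look and compute and a tool call to move; the robot and the scene stay as the last step left them, time stands still between calls to the robot, and variables do not carry over. Pictures are saved under pics/ and viewed, at most 14 in all, crops included, and the job is handed in when it is done.

Besides the shell and the picture viewer there is one more tool, called after "Request:" as name(argument=value, ...), one argument or row to a line, values as JSON. jog_arm: Moves the arm, as the interface text tells. Its arguments: {"type":"object","properties":{"rows":{"type":"array"},"claw":{"type":"number"}},"required":["rows"]}

```bash
mkdir -p pics; cat > h.py <<'E'
import numpy as np, cv2, json
from station import sense, capture, camera_model, finish_job, finger_overhang
def K(m):
    f=192/np.tan(np.radians(m['fovy'])/2); return np.array([[f,0,m['cx']],[0,f,m['cy']],[0,0,1.]])
def D(m): return np.array([m['k1'],0,0,0,0.])
def ray(m,uv):
    p=cv2.undistortPoints(np.array(uv,float).reshape(-1,1,2),K(m),D(m)).reshape(-1,2)
    d=np.c_[p,np.ones(len(p))]@np.array(m['rotation']).T
    return np.array(m['eye']),d
def onz(m,uv,z):
    e,d=ray(m,uv); return e+d*((z-e[2])/d[:,2])[:,None]
def proj(m,X):
    R=np.array(m['rotation']).T; t=-R@np.array(m['eye'])
    return cv2.projectPoints(np.array(X,float).reshape(-1,1,3),cv2.Rodrigues(R)[0],t,K(m),D(m))[0].reshape(-1,2)
def save(n,img,s=1): cv2.imwrite('pics/'+n+'.png',cv2.resize(img[:,:,::-1],None,fx=s,fy=s,interpolation=cv2.INTER_CUBIC))
E
python3 - <<'E'
from h import *
s=sense(); print(s['tcp_pos'],s['ee_rot'],finger_overhang)
for n in('scene','side','wrist'):
    m=camera_model(n); print(n,m); save(n+'0',capture(n),1.5 if n!='wrist' else 1)
E
```

```text
[6.24549811e-01 3.53205767e-05 2.91153564e-01] [[-1.56545503e-04 -9.99997602e-01 -2.18438390e-03]
 [-9.99999982e-01  1.56777251e-04 -1.05922222e-04]
 [ 1.06264430e-04  2.18436727e-03 -9.99997609e-01]] 0.0697
scene {'fovy': 50.19951488901988, 'cx': 255.32267126112598, 'cy': 187.86451875302498, 'k1': -0.10391669911466514, 'eye': array([-0.12417137, -0.81779272,  1.33668714]), 'rotation': array([[ 0.77723465, -0.48289043,  0.40338955],
       [-0.62920619, -0.59895412,  0.49533173],
       [ 0.00242088, -0.63880419, -0.76936555]])}
side {'fovy': 46.474122261909, 'cx': 263.85328194396425, 'cy': 197.9981911320173, 'k1': -0.16791642703329057, 'eye': array([-0.22964384,  1.06843104,  1.10137824]), 'rotation': array([[-0.83403269, -0.31774035,  0.45103275],
       [-0.55154412,  0.50052919, -0.66728526],
       [-0.0137316 , -0.80530218, -0.59270553]])}
wrist {'fovy': 64.87313902516102, 'cx': 256.322165210974, 'cy': 193.2906131501831, 'k1': 0.017522531489873594, 'eye': array([ 0.62555507, -0.0831561 ,  0.38330172]), 'rotation': array([[-9.99999805e-01,  3.42690762e-04, -5.22103770e-04],
       [ 1.68149326e-04,  9.52872419e-01,  3.03371267e-01],
       [ 6.01460813e-04,  3.03371120e-01, -9.52872290e-01]])}
```

View pics/scene0.png

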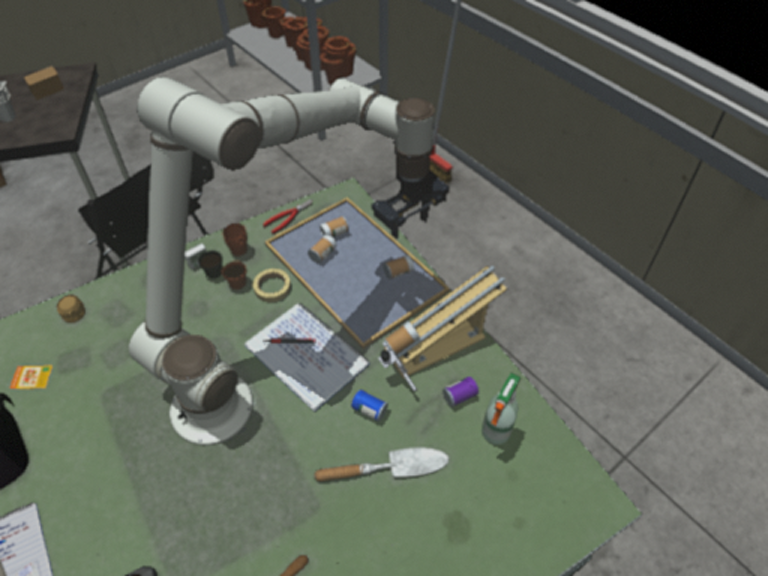

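View pics/side0.png

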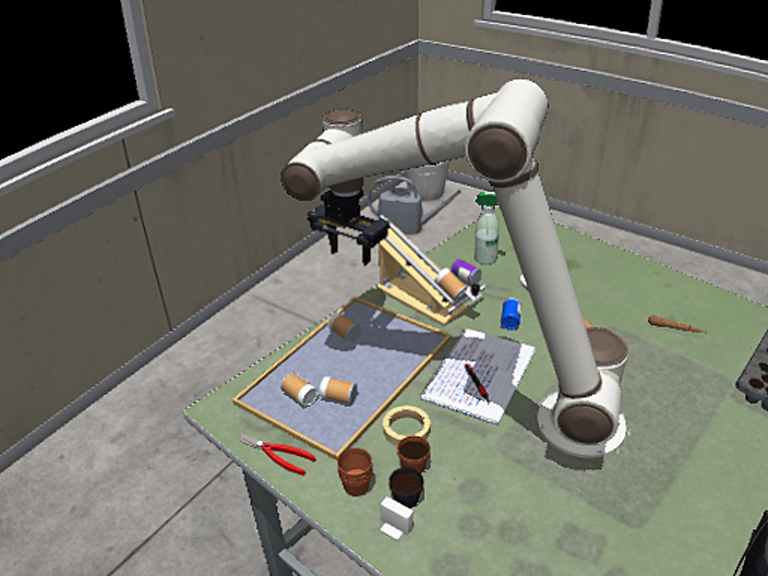

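The scene picture shows three brown cans in the tray, at display pixels (335,226), (322,247) and (398,267), and one brown can in the chute at (401,338). The knob is at (387,354). The blue (370,404) and purple (460,391) cans are decoys. Next I'll take one montage of close crops.

```bash
python3 - <<'E'
import cv2,numpy as np
a=cv2.imread('pics/scene0.png');b=cv2.imread('pics/side0.png')
a=cv2.resize(a,(512,384),interpolation=cv2.INTER_AREA);b=cv2.resize(b,(512,384),interpolation=cv2.INTER_AREA)
def c(i,x,y,w,h): return cv2.resize(i[y:y+h,x:x+w],(400,300),interpolation=cv2.INTER_CUBIC)
# 100x75 crops => x4
M=np.vstack([np.hstack([c(a,245,172,100,75),c(b,240,140,100,75)]),np.hstack([c(a,180,135,100,75),c(b,165,205,100,75)])])
cv2.imwrite('pics/m1.png',M)
E
```

```text
(no output)
```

View pics/m1.png

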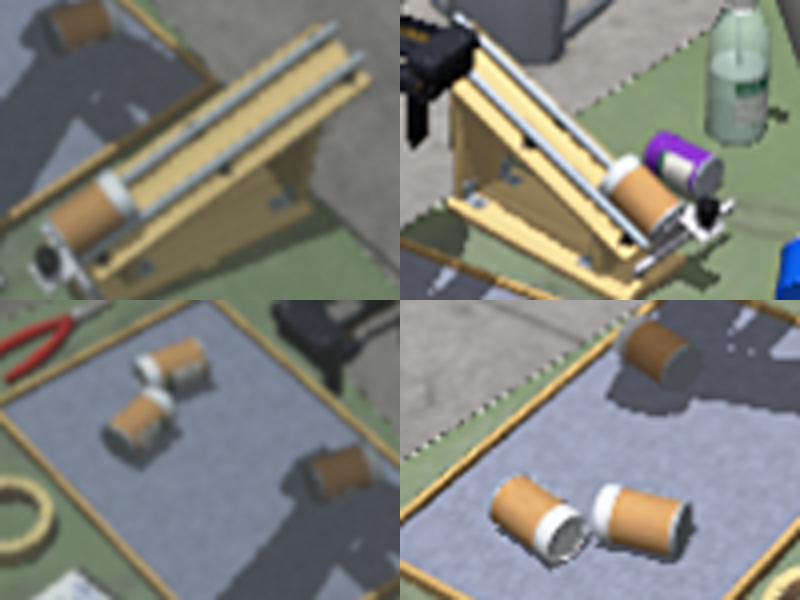

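View pics/wrist0.png

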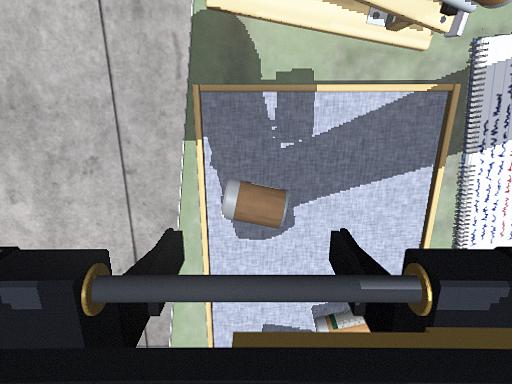

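```bash
cat > tri.py <<'E'
from h import *
def tri(pts):
    A=np.zeros((3,3));b=np.zeros(3);L=[]
    for m,uv in pts:
        e,d=ray(m,[uv]);d=d[0]/np.linalg.norm(d[0]);P=np.eye(3)-np.outer(d,d);A+=P;b+=P@e;L.append((e,P))
    X=np.linalg.solve(A,b); return X,[np.linalg.norm(P@(X-e)) for e,P in L]
E
python3 - <<'E'
from tri import *
S=camera_model('scene');T=camera_model('side');W=camera_model('wrist')
s=lambda x,y:(245+x/4-.4,172+y/4-.4); t=lambda x,y:(240+(x-400)/4-.4,140+y/4-.4)
s2=lambda x,y:(180+x/4-.4,135+(y-300)/4-.4); t2=lambda x,y:(165+(x-400)/4-.4,205+(y-300)/4-.4)
for n,a,b in [('knob',s(47,260),t(708,210)),('can5 lid top',s(115,193),t(624,172)),('can5 mid',s(88,215),t(643,193)),
  ('c1',s2(180,362),t2(537,518)),('c2',s2(142,424),t2(642,521)),('c3',s2(340,470),t2(655,352))]:
    X,r=tri([(S,a),(T,b)]); print(n,X.round(3),np.round(r,4))
print('rodtop',onz(S,[s(337,26),s(362,56)],.2),onz(S,[s(337,26),s(362,56)],.17))
print('traycorners wrist',onz(W,[(196,88),(458,86)],.018), 'can3 ends',onz(W,[(232,202),(286,206)],.033))
E
```

```text
knob [ 0.383 -0.2    0.1  ] [0.0011 0.0011]
can5 lid top [ 0.471 -0.191  0.117] [0.0001 0.0001]
can5 mid [ 0.445 -0.186  0.103] [0.0018 0.0018]
c1 [0.585 0.277 0.031] [0.0057 0.0057]
c2 [0.503 0.23  0.03 ] [0.0014 0.0014]
c3 [0.628 0.043 0.033] [0.0005 0.0005]
rodtop [[ 0.71264899 -0.21994783  0.2       ]
 [ 0.7044872  -0.25980788  0.2       ]] [[ 0.73473476 -0.20416921  0.17      ]
 [ 0.72635756 -0.24508127  0.17      ]]
traycorners wrist [[ 0.6942345  -0.092763    0.018     ]
 [ 0.39744033 -0.0940754   0.018     ]] can3 ends [[0.655385   0.03963421 0.033     ]
 [0.5888956  0.04487611 0.033     ]]
```

Request:
jog_arm(
  rows=[
    [[0.05, 0.014, -0.01, 0], [0.05, 0.014, -0.01, 0], [0.05, 0.014, -0.01, 0], [0.05, 0.014, -0.01, 0], [0.05, 0.014, -0.01, 0], [0, 0, 0, 0], [0, 0, 0, 0]],
  ],
)

```text
time_s: 1.02
tcp_pos: [0.5548, -0.2498, 0.3417]
ee_rot: [[-0.001, -1.0, -0.001], [-1.0, 0.001, 0.001], [-0.001, 0.001, -1.0]]
wrist_force: [-0.0, 1.2, -0.4]
gripper_width: 0.999
gripper_force: 0.0
```

```bash
python3 - <<'E'
from h import *
m=camera_model('wrist'); json.dump({k:np.array(v).tolist() for k,v in m.items()},open('w1.json','w'))
save('w1',capture('wrist'),1.5); print(sense()['tcp_pos'],m['eye'])
E
```

```text
[ 0.55500677 -0.24928342  0.34164699] [ 0.55559165 -0.33308562  0.43364185]
```

View pics/w1.png

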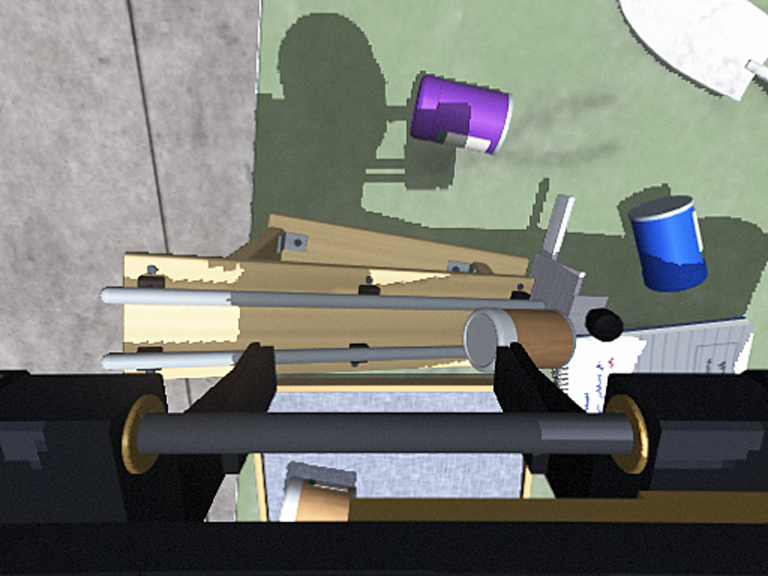

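```bash
cat > fit.py <<'E'
from tri import *
from scipy.optimize import least_squares
def frame(p):
    th=np.radians(23);c,s=np.cos(p[3]),np.sin(p[3])
    x=np.array([np.cos(th)*c,np.cos(th)*s,np.sin(th)]);y=np.array([-s,c,0]);return np.c_[x,y,np.cross(x,y)],p[:3]
def toW(p,X): R,o=frame(p); return np.atleast_2d(X)@R.T+o
if __name__=='__main__':
    S=camera_model('scene');T=camera_model('side');W=json.load(open('w1.json'))
    s=lambda x,y:(245+x/4-.4,172+y/4-.4); t=lambda x,y:(240+(x-400)/4-.4,140+y/4-.4); w=lambda x,y:(x/1.5-.2,y/1.5-.2)
    zr=-.0214
    O=[(W,w(102,296),(.32,-.021,zr)),(W,w(102,361),(.32,.021,zr)),(S,s(338,26),(.32,.021,zr)),(S,s(363,56),(.32,-.021,zr)),(W,w(490,340),(.075,0,0))]
    Ln=[(W,w(320,299),-.021),(W,w(520,303),-.021),(W,w(430,351),.021),(T,t(560,153),.021),(T,t(620,214),.021),(T,t(560,115),-.021),(T,t(600,155),-.021),(S,s(215,120),.021),(S,s(250,136),-.021)]
    def res(q):
        r=[]
        for m,uv,X in O: r+=list(proj(m,toW(q,X))[0]-uv)
        for m,uv,y in Ln:
            a,b=proj(m,toW(q,[(.05,y,zr),(.3,y,zr)]));d=(b-a)/np.linalg.norm(b-a);v=np.array(uv)-a;r.append(d[0]*v[1]-d[1]*v[0])
        return np.array(r)
    f=least_squares(res,[.41,-.19,.09,-.15],loss='soft_l1'); q=f.x
    print(q,np.degrees(q[3]));print(res(q).round(1))
    json.dump(q.tolist(),open('chute.json','w'))
    print('pts',toW(q,[(0,0,0),(.0375,0,0),(.275,0,0),(.32,0,0)]).round(4))
    X,r=tri([(S,s(47,260)),(T,t(708,210)),(W,w(604,325))]);print('knob',X,r); R,o=frame(q); print('knob in chute',R.T@(X-o))
E
python3 fit.py
```

```text
[ 0.41591631 -0.18275697  0.09068934 -0.17220568] -9.86665842206127
[ 0.  -1.6  0.7  0.6 -0.5 -0.9 -0.1 -0.9 -6.3 -0.8 -0.1  0.4  0.6 -0.
 -0.5 -1.1 -1.4  1.7  0.1]
pts [[ 0.4159 -0.1828  0.0907]
 [ 0.4499 -0.1887  0.1053]
 [ 0.6653 -0.2261  0.1981]
 [ 0.7061 -0.2332  0.2157]]
knob [ 0.38333463 -0.19923542  0.10051022] [np.float64(0.0014117245556621752), np.float64(0.0013064486490604367), np.float64(0.0012190750240913028)]
knob in chute [-0.02311146 -0.02181779  0.02047925]
```

The wrist picture shows the rod tops at (104,296) and (104,361), can 5 with its lid uphill at (490,340), and the knob at (604,325). The fit agrees with the given sizes. Next I'll go over the knob.

Request:
jog_arm(
  rows=[
    [[-0.0165, 0.0575, 0, 0], [-0.0165, 0.0575, 0, 0], [-0.0165, 0.0575, 0, 0], [0, 0, 0, -0.1748], [0, 0, 0, -0.1748], [0, 0, 0, -0.1748], [0, 0, 0, -0.1748], [0, 0, 0, -0.1748], [0, 0, 0, -0.1748], [0, 0, 0, -0.1748], [0, 0, 0, -0.1748], [0, 0, 0.03, 0], [0, 0, 0.03, 0], [0, 0, 0.03, 0], [0, 0, 0, 0], [0, 0, 0, 0]],
  ],
)

```text
time_s: 3.08
tcp_pos: [0.3834, -0.2001, 0.2533]
ee_rot: [[0.985, -0.17, 0.002], [-0.17, -0.985, -0.001], [0.002, 0.0, -1.0]]
wrist_force: [0.8, -0.9, -0.4]
gripper_width: 0.992
gripper_force: 0.0
```

```bash
cat > plan.py <<'E'
import sys
from h import *
def plan(x,y,z,psi,grasp=True):
    """tool-axes shift and turn to bring the grasp point (or TCP) to x,y,z with heading psi deg of tool x"""
    s=sense(); R=np.array(s['ee_rot']); p=np.array(s['tcp_pos']); 
    t=np.array([x,y,z+(0.051 if grasp else 0)])
    h=np.degrees(np.arctan2(R[1,0],R[0,0])); d=(h-psi+180)%360-180
    print('psi %.2f j6 %.1f shift'%(h,s['joints'][5]),(R.T@(t-p)).round(4),'turn rad %.4f'%np.radians(d),'tcp',p.round(4),'F',np.round(s['wrist_force'],1),'w',round(s['gripper_width'],3),'t',s['time_s'])
if __name__=='__main__': plan(*map(float,sys.argv[1:5]))
E
python3 plan.py 0.3833 -0.1992 0.111 -9.87
```

```text
psi -9.78 j6 86.1 shift [-0.0004 -0.0009  0.0913] turn rad 0.0016 tcp [ 0.3834 -0.2001  0.2533] F [ 0.8 -0.9 -0.4] w 0.992 t 3.075
```

Request:
jog_arm(
  rows=[
    [[0, 0, 0.03, 0], [0, 0, 0.03, 0], [0, 0, 0.031, 0], [0, 0, 0, 0], [0, 0, 0, 0]],
  ],
)

```text
time_s: 3.7
tcp_pos: [0.3839, -0.2006, 0.1629]
ee_rot: [[0.985, -0.171, 0.003], [-0.171, -0.985, -0.001], [0.003, 0.0, -1.0]]
wrist_force: [-0.7, 0.4, -0.1]
gripper_width: 1.0
gripper_force: 0.0
```

Request:
jog_arm(
  rows=[
    [[0, 0, 0, 0], [0, 0, 0, 0], [0, 0, 0, 0], [0, 0, 0, 0], [0, 0, 0, 0], [0, 0, 0, 0]],
  ],
  claw=0.05,
)

```text
time_s: 4.45
tcp_pos: [0.3825, -0.2005, 0.1612]
ee_rot: [[0.985, -0.172, -0.0], [-0.172, -0.985, 0.0], [-0.0, -0.0, -1.0]]
wrist_force: [0.1, -0.1, -0.6]
gripper_width: 0.4
gripper_force: 0.0
```

Request:
jog_arm(
  rows=[
    [[0, -0.004, 0, 0], [0, -0.004, 0, 0], [0, -0.004, 0, 0], [0, -0.004, 0, 0], [0, -0.003, 0, 0], [0, 0, 0, 0], [0, 0, 0, 0]],
  ],
)

```text
time_s: 5.32
tcp_pos: [0.3858, -0.1814, 0.1612]
ee_rot: [[0.985, -0.172, 0.0], [-0.172, -0.985, 0.001], [0.0, -0.001, -1.0]]
wrist_force: [0.4, 1.1, -0.6]
gripper_width: 0.257
gripper_force: 30.0
```

Request:
jog_arm(
  rows=[
    [[0, -0.002, 0, 0], [0, -0.002, 0, 0], [0, 0, 0, 0]],
  ],
)

```text
time_s: 5.7
tcp_pos: [0.3864, -0.1778, 0.1612]
ee_rot: [[0.985, -0.171, 0.0], [-0.171, -0.985, -0.0], [0.0, -0.0, -1.0]]
wrist_force: [0.4, -1.4, -2.4]
gripper_width: 0.258
gripper_force: 30.0
```

Request:
jog_arm(
  rows=[
    [[0, -0.002, 0, 0], [0, -0.001, 0, 0], [0, 0, 0, 0]],
  ],
)

```text
time_s: 6.08
tcp_pos: [0.3869, -0.1751, 0.1612]
ee_rot: [[0.985, -0.171, -0.0], [-0.171, -0.985, -0.0], [-0.0, 0.001, -1.0]]
wrist_force: [0.5, -4.7, -3.6]
gripper_width: 0.257
gripper_force: 30.0
```

Request:
jog_arm(
  rows=[
    [[0, -0.002, 0, 0], [0, -0.001, 0, 0], [0, 0, 0, 0], [0, 0, 0, 0]],
  ],
)

```text
time_s: 6.58
tcp_pos: [0.387, -0.1743, 0.1612]
ee_rot: [[0.985, -0.171, -0.002], [-0.171, -0.985, -0.004], [-0.001, 0.004, -1.0]]
wrist_force: [-0.3, -20.6, -6.9]
gripper_width: 0.256
gripper_force: 30.0
```

Request:
jog_arm(
  rows=[
    [[0, 0.002, 0, 0], [0, 0, 0, 0]],
  ],
)

```text
time_s: 6.82
tcp_pos: [0.387, -0.1749, 0.1612]
ee_rot: [[0.985, -0.172, -0.001], [-0.172, -0.985, -0.001], [-0.0, 0.002, -1.0]]
wrist_force: [0.3, -9.8, -3.6]
gripper_width: 0.259
gripper_force: 30.0
```

Request:
jog_arm(
  rows=[
    [[0, 0, 0, 0], [0, 0, 0, 0], [0, 0, 0, 0], [0, 0, 0, 0], [0, 0, -0.04, 0], [0, 0, -0.04, 0], [0.0, 0, 0, 0], [0, 0, 0, 0]],
  ],
  claw=1,
)

```text
time_s: 7.82
tcp_pos: [0.3866, -0.1737, 0.2408]
ee_rot: [[0.985, -0.172, -0.001], [-0.172, -0.985, 0.001], [-0.001, -0.0, -1.0]]
wrist_force: [0.4, -0.4, 0.4]
gripper_width: 0.99
gripper_force: 0.0
```

```bash
python3 plan.py 0.450 -0.187 0.112 -9.87; python3 - <<'E'
from h import *
m=camera_model('scene'); a=capture('scene'); b=capture('side')
def c(i,x,y): return cv2.resize(i[y:y+75,x:x+100],(400,300),interpolation=cv2.INTER_CUBIC)
M=np.vstack([np.hstack([c(a,215,172),c(b,270,140)]),np.hstack([c(a,180,135),c(b,165,205)])])
save('m2',M)
E
```

```text
psi -9.89 j6 82.2 shift [0.0648 0.0023 0.0778] turn rad -0.0004 tcp [ 0.3866 -0.1737  0.2408] F [ 0.4 -0.4  0.4] w 0.99 t 7.825
```

View pics/m2.png

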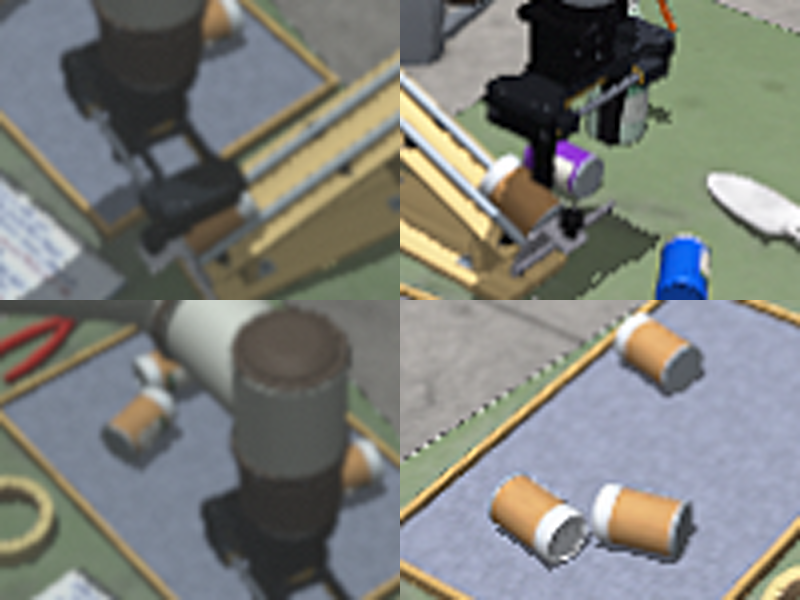

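The stop is home, with the knob hard against its end. Can 5 is still lying in place, and the tray cans have not moved. Next I'll grip can 5.

Request:
jog_arm(
  rows=[
    [[0.032, 0.001, 0, 0], [0.033, 0.0013, 0, 0], [0, 0, 0.026, 0], [0, 0, 0.026, 0], [0, 0, 0.0258, 0], [0, 0, 0, 0], [0, 0, 0, 0]],
  ],
)

```text
time_s: 8.8
tcp_pos: [0.4511, -0.1874, 0.1637]
ee_rot: [[0.985, -0.171, -0.0], [-0.171, -0.985, -0.0], [0.0, 0.0, -1.0]]
wrist_force: [0.1, -1.1, 0.7]
gripper_width: 0.998
gripper_force: 0.0
```

Request:
jog_arm(
  rows=[
    [[0, 0, 0, 0], [0, 0, 0, 0], [0, 0, 0, 0], [0, 0, 0, 0], [0, 0, 0, 0], [0, 0, 0, 0]],
  ],
  claw=0.3,
)

```text
time_s: 9.55
tcp_pos: [0.4508, -0.1872, 0.1635]
ee_rot: [[0.985, -0.172, 0.0], [-0.172, -0.985, 0.0], [0.0, -0.0, -1.0]]
wrist_force: [-0.3, 2.0, 0.8]
gripper_width: 0.571
gripper_force: 3.0
```

Request:
jog_arm(
  rows=[
    [[0, 0, -0.02, 0], [0, 0, -0.03, 0], [0, 0, -0.03, 0], [0, 0, -0.03, 0], [0, 0, 0, 0], [0, 0, 0, 0]],
  ],
)

```text
time_s: 10.3
tcp_pos: [0.45, -0.1871, 0.2723]
ee_rot: [[0.985, -0.172, -0.002], [-0.172, -0.985, 0.001], [-0.002, -0.0, -1.0]]
wrist_force: [0.4, 0.3, -1.1]
gripper_width: 0.571
gripper_force: 30.0
```

```bash
python3 plan.py 0.480 -0.045 0.140 0
```

```text
psi -9.91 j6 83.6 shift [ 0.0053 -0.1451  0.0813] turn rad -0.1729 tcp [ 0.45   -0.1871  0.2723] F [ 0.4  0.3 -1.1] w 0.571 t 10.3
```

Request:
jog_arm(
  rows=[
    [[0.001, -0.029, 0, 0], [0.001, -0.029, 0, 0], [0.001, -0.029, 0, 0], [0.001, -0.029, 0, 0], [0.001, -0.029, 0, 0], [0, 0, 0, -0.173], [0, 0, 0.04, 0], [0, 0, 0.041, 0], [0, 0, 0.04, 0], [0, 0, 0.03, 0], [0, 0, 0.01, 0], [0, 0, 0, 0], [0, 0, 0, 0]],
  ],
)

```text
time_s: 11.92
tcp_pos: [0.4812, -0.0452, 0.1133]
ee_rot: [[1.0, 0.001, 0.002], [0.001, -1.0, 0.0], [0.002, -0.0, -1.0]]
wrist_force: [-0.1, -0.3, -1.0]
gripper_width: 0.568
gripper_force: 30.0
```

Request:
jog_arm(
  rows=[
    [[0, 0, 0.003, 0], [0, 0, 0.003, 0], [0, 0, 0, 0]],
  ],
)

```text
time_s: 12.3
tcp_pos: [0.4827, -0.045, 0.1082]
ee_rot: [[1.0, 0.002, 0.006], [0.002, -1.0, 0.0], [0.006, -0.0, -1.0]]
wrist_force: [0.9, -0.5, 5.4]
gripper_width: 0.565
gripper_force: 30.0
```

```bash
python3 plan.py 0.480 -0.045 0.053 0
```

```text
psi 0.12 j6 76.1 shift [-0.0028 -0.      0.0042] turn rad 0.0021 tcp [ 0.4827 -0.045   0.1082] F [ 0.9 -0.5  5.4] w 0.565 t 12.3
```

Request:
jog_arm(
  rows=[
    [[0, 0, 0.003, 0], [0, 0, 0.003, 0], [0, 0, 0, 0]],
  ],
)

```text
time_s: 12.68
tcp_pos: [0.4858, -0.0447, 0.1037]
ee_rot: [[1.0, 0.004, 0.013], [0.004, -1.0, 0.001], [0.013, -0.001, -1.0]]
wrist_force: [4.1, -2.9, 9.3]
gripper_width: 0.565
gripper_force: 30.0
```

Request:
jog_arm(
  rows=[
    [[0, 0, 0, 0], [0, 0, 0, 0], [0, 0, 0, 0], [0, 0, 0, 0], [0, 0, 0, 0], [0, 0, -0.05, 0], [0, 0, -0.05, 0], [0, 0, -0.05, 0], [0, 0, -0.03, 0], [0, 0, 0, 0], [0, 0, 0, 0]],
  ],
  claw=1,
)

```text
time_s: 14.05
tcp_pos: [0.4799, -0.0453, 0.2795]
ee_rot: [[1.0, 0.0, -0.002], [0.0, -1.0, 0.0], [-0.002, -0.0, -1.0]]
wrist_force: [0.9, 0.4, -1.3]
gripper_width: 0.998
gripper_force: 0.0
```

```bash
python3 - <<'E'
from h import *
m=camera_model('wrist'); json.dump({k:np.array(v).tolist() for k,v in m.items()},open('w2.json','w'))
save('w2',capture('wrist'),1.5); print(sense()['tcp_pos'],m['eye'])
print(proj(m,[(.485,-.045,.058)])*1.5)
E
```

```text
[ 0.47976695 -0.0453707   0.27906846] [ 0.56482906 -0.04446848  0.37133629]
[[385.08730572 262.7698374 ]]
```

View pics/w2.png

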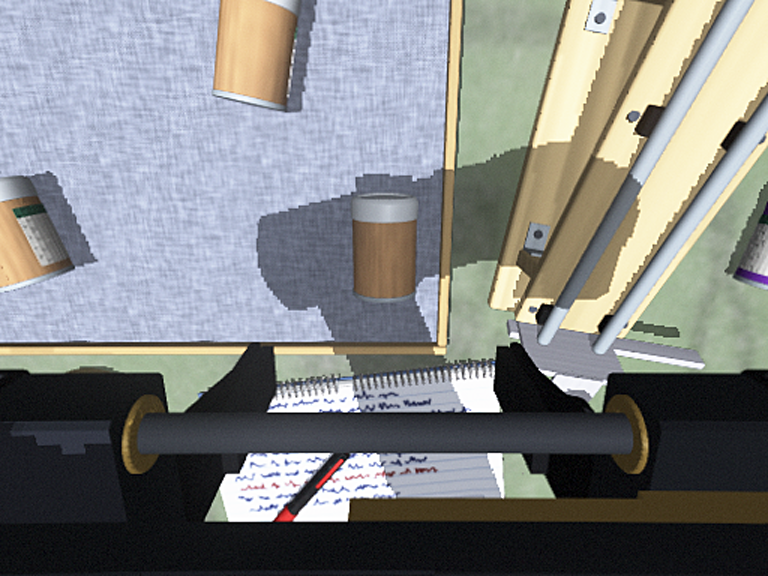

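Can 5 lies flat at (384,245), lid towards +x, with no label showing, so the label is down. Can 3 (255,55) and can 2 (35,235) show slivers of label on their -y side. Next I'll roll can 5 by half a turn towards +y.

```bash
python3 - <<'E'
from h import *
m=json.load(open('w2.json')); w=lambda x,y:(x/1.5-.2,y/1.5-.2)
print('c5 lid,base',onz(m,[w(385,196),w(384,300)],.045),'c3 base',onz(m,[w(252,102)],.04))
E
python3 plan.py 0.498 -0.045 0.040 0
```

```text
c5 lid,base [[ 0.53061484 -0.04471468  0.045     ]
 [ 0.45273065 -0.04398538  0.045     ]] c3 base [[0.59229036 0.04506924 0.04      ]]
psi 0.02 j6 76.1 shift [ 0.0188 -0.0004  0.188 ] turn rad 0.0003 tcp [ 0.4798 -0.0454  0.2791] F [1.1 0.2 0.6] w 0.998 t 14.1
```

Request:
jog_arm(
  rows=[
    [[0.006, 0, 0.047, 0], [0.006, 0, 0.047, 0], [0, 0, 0.047, 0], [0, 0, 0.047, 0], [0, 0, 0, 0], [0, 0, 0, 0]],
  ],
)

```text
time_s: 14.85
tcp_pos: [0.4918, -0.0454, 0.0911]
ee_rot: [[1.0, 0.001, -0.003], [0.001, -1.0, -0.001], [-0.003, 0.001, -1.0]]
wrist_force: [-0.6, -0.8, 0.3]
gripper_width: 1.003
gripper_force: 0.0
```

Request:
jog_arm(
  rows=[
    [[0, -0.008, 0, 0], [0, -0.0095, 0, 0], [0, -0.0095, 0, 0], [0, -0.0095, 0, 0], [0, -0.0095, 0, 0], [0, -0.0095, 0, 0], [0, -0.0095, 0, 0], [0, -0.008, 0, 0], [0, -0.006, 0, 0], [0, 0, 0, 0], [0, 0, 0, 0]],
  ],
)

```text
time_s: 16.23
tcp_pos: [0.4924, 0.0336, 0.0924]
ee_rot: [[1.0, 0.0, -0.0], [0.0, -1.0, -0.0], [-0.0, 0.0, -1.0]]
wrist_force: [0.3, -0.1, 0.4]
gripper_width: 1.002
gripper_force: 0.0
```

Request:
jog_arm(
  rows=[
    [[0, 0, 0, 0], [0, 0, 0, 0], [0, 0, 0, 0], [0, 0, 0, 0], [0, 0, 0, 0], [0, 0, 0, 0]],
  ],
  claw=0.3,
)

```text
time_s: 16.98
tcp_pos: [0.4925, 0.0337, 0.0924]
ee_rot: [[1.0, 0.001, -0.0], [0.001, -1.0, -0.0], [-0.0, 0.0, -1.0]]
wrist_force: [0.3, 0.2, -0.3]
gripper_width: 0.567
gripper_force: 30.0
```

Request:
jog_arm(
  rows=[
    [[0, 0, 0, 0], [0, 0, 0, 0], [0, 0, 0, 0], [0, 0, 0, 0], [0, 0, -0.05, 0], [0, 0, -0.05, 0], [0, 0, -0.05, 0], [0, 0, -0.05, 0], [0, 0, 0, 0], [0, 0, 0, 0]],
  ],
  claw=1,
)

```text
time_s: 18.23
tcp_pos: [0.4918, 0.0336, 0.2918]
ee_rot: [[1.0, 0.0, -0.001], [0.0, -1.0, 0.0], [-0.001, -0.0, -1.0]]
wrist_force: [0.5, -0.6, -0.7]
gripper_width: 1.001
gripper_force: 0.0
```

```bash
python3 - <<'E'
from h import *
m=camera_model('wrist'); json.dump({k:np.array(v).tolist() for k,v in m.items()},open('w3.json','w'))
save('w3',capture('wrist'),1.5); print(sense()['tcp_pos'],m['eye'])
E
```

```text
[0.49169495 0.03350823 0.29114017] [0.57676619 0.03445212 0.38373739]
```

View pics/w3.png

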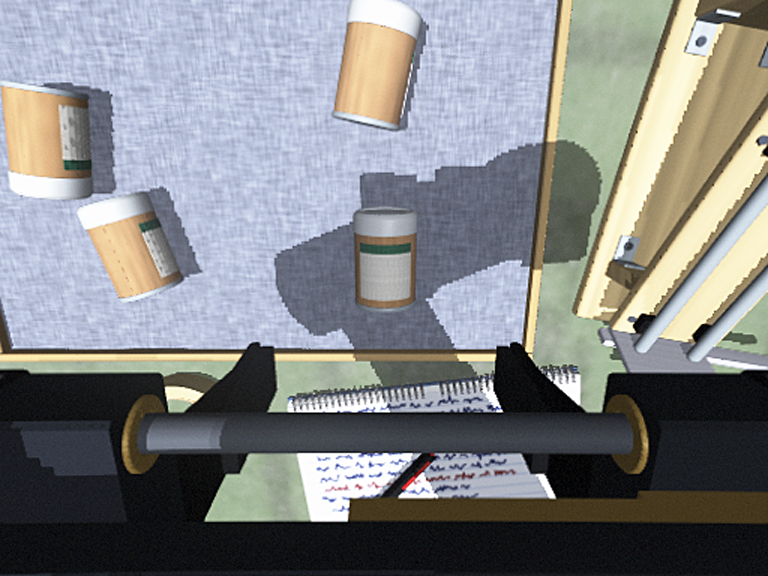

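Can 5's label (386,275) is now in the middle of its top. Can 1 (50,140) and can 2 (130,245) show their labels on the -y side, and can 3 (378,75) shows only an edge at the right. Next I'll grip can 5 and turn it round.

Request:
jog_arm(
  rows=[
    [[0, 0, 0.05, 0], [0, 0, 0.05, 0], [0, 0, 0.05, 0], [0, 0, 0.05, 0], [0, 0, 0, 0], [0, 0, 0, 0]],
  ],
)

```text
time_s: 19.02
tcp_pos: [0.4932, 0.0339, 0.0931]
ee_rot: [[1.0, 0.001, 0.001], [0.001, -1.0, -0.0], [0.001, 0.0, -1.0]]
wrist_force: [-0.1, -0.2, 0.6]
gripper_width: 0.998
gripper_force: 0.0
```

Request:
jog_arm(
  rows=[
    [[0, 0, 0, 0], [0, 0, 0, 0], [0, 0, 0, 0], [0, 0, 0, 0], [0, 0, 0, 0], [0, 0, 0, 0], [0, 0, -0.04, 0], [0, 0, -0.05, 0], [0, 0, -0.05, 0], [0, 0, -0.03, 0], [0, 0, 0, 0]],
  ],
  claw=0.3,
)

```text
time_s: 20.4
tcp_pos: [0.4933, 0.034, 0.2646]
ee_rot: [[1.0, 0.001, 0.005], [0.001, -1.0, 0.002], [0.005, -0.002, -1.0]]
wrist_force: [-0.4, -0.6, -1.0]
gripper_width: 0.567
gripper_force: 30.0
```

Request:
jog_arm(
  rows=[
    [[0, 0, 0, 0.1841], [0, 0, 0, 0.1841], [0, 0, 0, 0.1841], [0, 0, 0, 0.1841], [0, 0, 0, 0.1841], [0, 0, 0, 0.1841], [0, 0, 0, 0.1841], [0, 0, 0, 0.1841], [0, 0, 0, 0.1841], [0, 0, 0, 0.1841], [0, 0, 0, 0.1841], [0, 0, 0, 0.1841], [0, 0, 0, 0.1841], [0, 0, 0, 0.1841], [0, 0, 0, 0.1841], [0, 0, 0, 0.1841], [0, 0, 0, 0.1841], [0, 0, 0, 0.1841], [0, 0, 0, 0]],
  ],
)

```text
time_s: 22.78
tcp_pos: [0.4917, 0.0335, 0.2605]
ee_rot: [[-0.986, 0.169, -0.004], [0.169, 0.986, -0.001], [0.003, -0.001, -1.0]]
wrist_force: [0.0, -0.4, -0.3]
gripper_width: 0.572
gripper_force: 30.0
```

```bash
cat > place.py <<'E'
import sys
from fit import *; from plan import plan
q=json.load(open('chute.json')); X=toW(q,[(float(sys.argv[1]),0,float(sys.argv[2]))])[0]; print(X.round(4)); plan(X[0],X[1],X[2]+.008,170.13)
E
python3 place.py .07 .05; python3 place.py .07 .02
```

```text
[ 0.4602 -0.1905  0.1641]
psi 170.27 j6 -122.5 shift [-0.0069 -0.226   0.0378] turn rad 0.0024 tcp [0.4917 0.0335 0.2605] F [ 0.  -0.4 -0.3] w 0.572 t 22.775
[ 0.4717 -0.1925  0.1365]
psi 170.27 j6 -122.5 shift [-0.0187 -0.226   0.0653] turn rad 0.0024 tcp [0.4917 0.0335 0.2605] F [ 0.  -0.4 -0.3] w 0.572 t 22.775
```

Request:
jog_arm(
  rows=[
    [[-0.003, -0.0375, 0, 0], [-0.003, -0.0375, 0, 0], [-0.003, -0.0375, 0, 0], [-0.003, -0.0375, 0, 0], [-0.003, -0.038, 0, 0], [-0.003, -0.038, 0, 0], [0, 0, 0.02, 0], [0, 0, 0.02, 0], [0, 0, 0.015, 0], [0, 0, 0.006, 0], [0, 0, 0, 0], [0, 0, 0, 0]],
  ],
)

```text
time_s: 24.28
tcp_pos: [0.4721, -0.192, 0.2021]
ee_rot: [[-0.985, 0.17, 0.001], [0.17, 0.985, -0.0], [-0.001, -0.0, -1.0]]
wrist_force: [-0.7, 0.5, -0.7]
gripper_width: 0.569
gripper_force: 30.0
```

Request:
jog_arm(
  rows=[
    [[0, 0, 0.003, 0], [0, 0, 0.003, 0], [0, 0, 0, 0]],
  ],
)

```text
time_s: 24.65
tcp_pos: [0.4715, -0.192, 0.1952]
ee_rot: [[-0.985, 0.171, -0.001], [0.171, 0.985, 0.0], [0.001, 0.0, -1.0]]
wrist_force: [0.3, 0.5, -1.0]
gripper_width: 0.571
gripper_force: 30.0
```

```bash
python3 place.py .07 .017
```

```text
[ 0.4729 -0.1927  0.1337]
psi 170.17 j6 -96.0 shift [-0.0015 -0.0004  0.0025] turn rad 0.0007 tcp [ 0.4715 -0.192   0.1952] F [ 0.3  0.5 -1. ] w 0.571 t 24.65
```

Request:
jog_arm(
  rows=[
    [[0, 0, 0.002, 0], [0, 0, 0.002, 0], [0, 0, 0, 0]],
  ],
)

```text
time_s: 25.02
tcp_pos: [0.4715, -0.192, 0.1912]
ee_rot: [[-0.985, 0.171, -0.0], [0.171, 0.985, 0.0], [0.0, -0.0, -1.0]]
wrist_force: [-0.1, 0.5, -1.3]
gripper_width: 0.567
gripper_force: 30.0
```

Request:
jog_arm(
  rows=[
    [[0, 0, 0.002, 0], [0, 0, 0.001, 0], [0, 0, 0, 0]],
  ],
)

```text
time_s: 25.4
tcp_pos: [0.4716, -0.1921, 0.1884]
ee_rot: [[-0.985, 0.171, -0.0], [0.171, 0.985, 0.0], [0.0, -0.0, -1.0]]
wrist_force: [-0.3, 0.1, -1.6]
gripper_width: 0.566
gripper_force: 30.0
```

Request:
jog_arm(
  rows=[
    [[0, 0, 0.002, 0], [0, 0, 0.001, 0], [0, 0, 0, 0]],
  ],
)

```text
time_s: 25.78
tcp_pos: [0.4716, -0.192, 0.1854]
ee_rot: [[-0.985, 0.171, -0.0], [0.171, 0.985, 0.0], [0.0, 0.0, -1.0]]
wrist_force: [0.4, 0.7, -0.7]
gripper_width: 0.568
gripper_force: 30.0
```

Request:
jog_arm(
  rows=[
    [[0, 0, 0.002, 0], [0, 0, 0.001, 0], [0, 0, 0, 0]],
  ],
)

```text
time_s: 26.15
tcp_pos: [0.4717, -0.1916, 0.1829]
ee_rot: [[-0.985, 0.17, 0.001], [0.17, 0.985, 0.0], [-0.0, 0.001, -1.0]]
wrist_force: [-1.4, 4.7, 5.1]
gripper_width: 0.568
gripper_force: 30.0
```

Request:
jog_arm(
  rows=[
    [[0, 0, 0, 0], [0, 0, 0, 0], [0, 0, 0, 0], [0, 0, 0, 0], [0, 0, 0, 0], [0, 0, -0.05, 0], [0, 0, -0.05, 0], [0, -0.0, -0.05, 0], [0, 0, 0, 0], [0, 0, 0, 0]],
  ],
  claw=1,
)

```text
time_s: 27.4
tcp_pos: [0.4712, -0.1919, 0.332]
ee_rot: [[-0.985, 0.171, -0.001], [0.171, 0.985, 0.001], [0.001, 0.001, -1.0]]
wrist_force: [-0.6, -0.3, -1.0]
gripper_width: 1.001
gripper_force: 0.0
```

```bash
python3 - <<'E'
from h import *
m=camera_model('wrist'); json.dump({k:np.array(v).tolist() for k,v in m.items()},open('w4.json','w'))
save('w4',capture('wrist'),1); print(sense()['tcp_pos'],m['eye'])
E
```

```text
[ 0.47102964 -0.19187644  0.33127945] [ 0.38924659 -0.1767229   0.42403817]
```

View pics/w4.png

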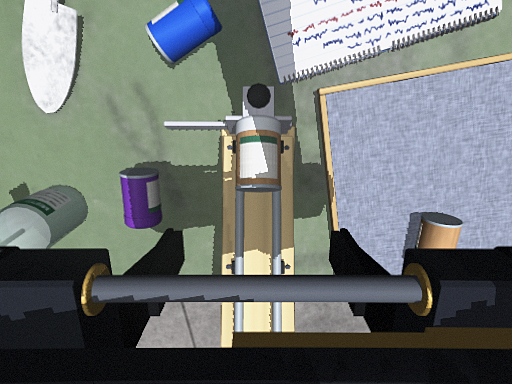

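Can 5 sits against the stop (258,155) with its lid downhill and its label on top. Next is can 3: I'll hover over it and find its roll angle in code.

```bash
cat > can.py <<'E'
from h import *
def scan(m,img,c,yaw,side=1):
    """c: can centre xy on felt, yaw: heading of lid axis (deg). Prints paper score against angle from top, + towards 90deg left of axis"""
    a=np.array([np.cos(np.radians(yaw)),np.sin(np.radians(yaw)),0]);l=np.array([-a[1],a[0],0]);C=np.array([c[0],c[1],.033]);out=[]
    for th in range(-120,121,8):
        n=l*np.sin(np.radians(th))+np.array([0,0,np.cos(np.radians(th))])
        P=[C+.025*n+a*u for u in np.linspace(-.02,.005,9)]
        v=np.array(m['eye'])-P[4]; 
        if n@v/np.linalg.norm(v)<.12: continue
        uv=proj(m,P); px=np.array([cv2.getRectSubPix(img,(1,1),tuple(map(float,p)))[0,0] for p in uv],float)
        out.append((th,round(float(np.mean(px[:,2]/(px[:,0]+1))),2)))
    print(out)
def find(m,img,c0,r=.055):
    """can outline near c0: segment non-felt (brown/white bright) on a top-down warp of plane z=.045, 1 px = 1 mm"""
    n=int(2*r*1000);g=np.mgrid[0:n,0:n];X=c0[0]+r-g[0]/1000;Y=c0[1]+r-g[1]/1000
    uv=proj(m,np.c_[X.ravel(),Y.ravel(),np.full(n*n,.045)]).astype(np.float32).reshape(n,n,2)
    return cv2.remap(img,uv[...,0],uv[...,1],cv2.INTER_LINEAR)
def pose(m,img,c0,r=.055):
    w=find(m,img,c0,r); f=w.astype(float); brown=((f[...,0]-f[...,2])>35).astype(np.uint8); white=((f.min(2)>195)).astype(np.uint8)
    k=np.ones((3,3),np.uint8); brown=cv2.morphologyEx(brown,cv2.MORPH_OPEN,k)
    n=w.shape[0]; res={}
    for nm,M in(('brown',brown),('white',white)):
        q,L,S,cc=cv2.connectedComponentsWithStats(M)
        for i in range(1,q):
            if S[i,4]>80:
                rc=cv2.minAreaRect(np.argwhere(L==i).astype(np.float32)); (u,v),(a,b),ang=rc
                print(nm,'area',S[i,4],'xy',(round(c0[0]+r-u/1000,4),round(c0[1]+r-v/1000,4)),'size',round(a),round(b),'ang',round(ang,1))
    return w
E
python3 plan.py .625 .045 .24 170.13
```

```text
psi 170.15 j6 -96.0 shift [-0.1113  0.2597  0.0401] turn rad 0.0004 tcp [ 0.471  -0.1919  0.3313] F [ 0.   0.8 -0.1] w 1.003 t 27.45
```

Request:
jog_arm(
  rows=[
    [[-0.0185, 0.0433, 0, 0], [-0.0185, 0.0433, 0, 0], [-0.0185, 0.0433, 0, 0], [-0.0185, 0.0433, 0, 0], [-0.0185, 0.0433, 0.02, 0], [-0.0185, 0.0433, 0.02, 0], [0, 0, 0, 0], [0, 0, 0, 0]],
  ],
)

```text
time_s: 28.45
tcp_pos: [0.625, 0.0448, 0.2911]
ee_rot: [[-0.985, 0.17, -0.003], [0.17, 0.985, -0.001], [0.003, -0.002, -1.0]]
wrist_force: [0.1, 0.0, -0.2]
gripper_width: 1.002
gripper_force: 0.0
```

```bash
python3 - <<'E'
from can import *
m=camera_model('wrist'); json.dump({k:np.array(v).tolist() for k,v in m.items()},open('w5.json','w'))
i=capture('wrist'); save('w5',i,1)
w=pose(m,i,(.622,.043)); save('w5_top',w,4)
for y in(-8,-4,0): scan(m,i,(.622,.043),y)
S=camera_model('scene'); a=capture('scene'); save('s5',a)
scan(S,a,(.622,.043),-4)
E
```

```text
brown area 2419 xy (0.6249, 0.0415) size 44 58 ang 78.4
white area 396 xy (0.6595, 0.0815) size 33 33 ang 90.0
white area 205 xy (0.58, -0.0035) size 15 24 ang 90.0
[(-72, 0.93), (-64, 0.65), (-56, 0.61), (-48, 0.61), (-40, 0.6), (-32, 0.6), (-24, 0.59), (-16, 0.59), (-8, 0.59), (0, 0.59), (8, 0.59), (16, 0.59), (24, 0.59), (32, 0.6), (40, 0.61), (48, 0.61), (56, 0.61), (64, 0.68), (72, 0.92)]
[(-72, 0.96), (-64, 0.79), (-56, 0.61), (-48, 0.61), (-40, 0.6), (-32, 0.6), (-24, 0.59), (-16, 0.59), (-8, 0.59), (0, 0.59), (8, 0.59), (16, 0.59), (24, 0.59), (32, 0.6), (40, 0.6), (48, 0.61), (56, 0.61), (64, 0.67), (72, 0.8), (80, 0.92)]
[(-72, 0.96), (-64, 0.85), (-56, 0.71), (-48, 0.6), (-40, 0.61), (-32, 0.6), (-24, 0.6), (-16, 0.59), (-8, 0.59), (0, 0.59), (8, 0.59), (16, 0.59), (24, 0.59), (32, 0.59), (40, 0.6), (48, 0.61), (56, 0.61), (64, 0.66), (72, 0.76), (80, 0.84)]
[(-112, 0.98), (-104, 0.93), (-96, 0.86), (-88, 0.78), (-80, 0.7), (-72, 0.65), (-64, 0.64), (-56, 0.63), (-48, 0.62), (-40, 0.61), (-32, 0.62), (-24, 0.62), (-16, 0.62), (-8, 0.62), (0, 0.63), (8, 0.69), (16, 0.78), (24, 0.88), (32, 0.96), (40, 1.0)]
```

View pics/w5_top.png

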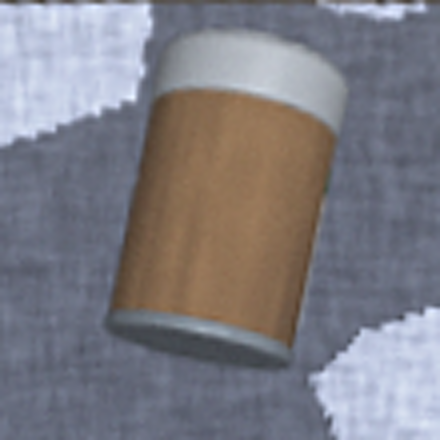

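```bash
python3 - <<'E'
from can import *
S=camera_model('scene')
def ld(n,f): 
    i=cv2.imread('pics/%s.png'%n)[:,:,::-1]; return np.ascontiguousarray(cv2.resize(i,(512,384),interpolation=cv2.INTER_AREA))
for n,m in(('scene0',S),('s5',S),('w2',json.load(open('w2.json'))),('w3',json.load(open('w3.json'))),('w5',json.load(open('w5.json')))):
    print(n); scan(m,ld(n,1),(.627,.042),-11.6)
E
python3 plan.py .627 .042 .041 168.4
```

```text
scene0
[(-112, 0.95), (-104, 0.9), (-96, 0.83), (-88, 0.75), (-80, 0.68), (-72, 0.64), (-64, 0.63), (-56, 0.63), (-48, 0.62), (-40, 0.62), (-32, 0.61), (-24, 0.61), (-16, 0.61), (-8, 0.61), (0, 0.64), (8, 0.73), (16, 0.85), (24, 0.96), (32, 1.04), (40, 1.08)]
s5
[(-112, 0.95), (-104, 0.91), (-96, 0.83), (-88, 0.75), (-80, 0.68), (-72, 0.64), (-64, 0.63), (-56, 0.63), (-48, 0.62), (-40, 0.62), (-32, 0.61), (-24, 0.62), (-16, 0.62), (-8, 0.62), (0, 0.64), (8, 0.72), (16, 0.85), (24, 0.96), (32, 1.04), (40, 1.08)]
w2
[(-88, 0.92), (-80, 0.65), (-72, 0.63), (-64, 0.61), (-56, 0.59), (-48, 0.59), (-40, 0.59), (-32, 0.6), (-24, 0.62), (-16, 0.64), (-8, 0.64), (0, 0.64), (8, 0.65), (16, 0.64), (24, 0.64), (32, 0.6), (40, 0.58), (48, 0.68), (56, 1.16)]
w3
[(-80, 0.94), (-72, 0.79), (-64, 0.62), (-56, 0.62), (-48, 0.61), (-40, 0.61), (-32, 0.62), (-24, 0.64), (-16, 0.66), (-8, 0.66), (0, 0.67), (8, 0.67), (16, 0.66), (24, 0.67), (32, 0.64), (40, 0.62), (48, 0.62), (56, 0.6), (64, 1.03), (72, 1.17)]
w5
[(-72, 0.81), (-64, 0.58), (-56, 0.61), (-48, 0.61), (-40, 0.6), (-32, 0.6), (-24, 0.59), (-16, 0.59), (-8, 0.59), (0, 0.59), (8, 0.59), (16, 0.59), (24, 0.59), (32, 0.6), (40, 0.6), (48, 0.62), (56, 0.61), (64, 0.75), (72, 1.13)]
psi 170.12 j6 -118.7 shift [-0.0023 -0.0017  0.2006] turn rad 0.0300 tcp [0.6251 0.0441 0.2926] F [-0.2 -1.4 -0.6] w 0.998 t 28.55
```

Can 3 lies at (0.627, 0.042) with its lid axis at -11.6 degrees. The label edge shows about 83 degrees down its -y side, so the label's middle is about 133 degrees round. I'll roll it 58 mm towards +y.

Request:
jog_arm(
  rows=[
    [[-0.0023, -0.0017, 0.05, 0.03], [0, 0, 0.05, 0], [0, 0, 0.05, 0], [0, 0, 0.05, 0], [0, 0, 0, 0], [0, 0, 0, 0]],
  ],
)

```text
time_s: 29.3
tcp_pos: [0.6288, 0.0426, 0.0949]
ee_rot: [[-0.98, 0.2, 0.004], [0.2, 0.98, 0.0], [-0.004, 0.001, -1.0]]
wrist_force: [0.7, -0.5, 0.4]
gripper_width: 1.005
gripper_force: 0.0
```

Request:
jog_arm(
  rows=[
    [[0, 0.008, 0, 0], [0, 0.009, 0, 0], [0, 0.009, 0, 0], [0, 0.009, 0, 0], [0, 0.009, 0, 0], [0, 0.008, 0, 0], [0, 0.006, 0, 0], [0, 0, 0, 0], [0, 0, 0, 0]],
  ],
)

```text
time_s: 30.42
tcp_pos: [0.6389, 0.0996, 0.0924]
ee_rot: [[-0.98, 0.2, -0.0], [0.2, 0.98, -0.0], [0.0, -0.0, -1.0]]
wrist_force: [-0.1, 0.7, -0.2]
gripper_width: 1.0
gripper_force: 0.0
```

Request:
jog_arm(
  rows=[
    [[0, 0, 0, 0], [0, 0, 0, 0], [0, 0, 0, 0], [0, 0, 0, 0], [0, 0, 0, 0], [0, 0, 0, 0]],
  ],
  claw=0.3,
)

```text
time_s: 31.18
tcp_pos: [0.639, 0.0997, 0.0924]
ee_rot: [[-0.98, 0.2, -0.0], [0.2, 0.98, -0.0], [0.0, -0.0, -1.0]]
wrist_force: [0.3, 0.3, 0.2]
gripper_width: 0.571
gripper_force: 30.0
```

Request:
jog_arm(
  rows=[
    [[0, 0, 0, 0], [0, 0, 0, 0], [0, 0, 0, 0], [0, 0, 0, 0], [0, 0, -0.05, 0], [0, 0, -0.05, 0], [0, 0, -0.05, 0], [0, 0, -0.05, 0], [0, 0, 0, 0], [0, 0, 0, 0]],
  ],
  claw=1,
)

```text
time_s: 32.42
tcp_pos: [0.6385, 0.0997, 0.292]
ee_rot: [[-0.98, 0.201, -0.001], [0.201, 0.98, 0.0], [0.001, 0.0, -1.0]]
wrist_force: [-1.3, 0.1, -1.1]
gripper_width: 0.999
gripper_force: 0.0
```

```bash
python3 - <<'E'
from can import *
m=camera_model('wrist'); i=capture('wrist'); save('w6',i,1)
w=pose(m,i,(.639,.099)); save('w6_top',w,4)
scan(m,i,(.639,.099),-11.6)
E
```

```text
brown area 793 xy (0.6832, 0.0995) size 109 9 ang 89.4
brown area 662 xy (0.6368, 0.1009) size 44 57 ang 78.2
white area 150 xy (0.6845, 0.136) size 36 5 ang 90.0
white area 278 xy (0.6719, 0.0921) size 25 13 ang 76.0
white area 1011 xy (0.6595, 0.136) size 36 35 ang 90.0
white area 932 xy (0.6337, 0.0998) size 28 37 ang 77.9
white area 377 xy (0.5955, 0.057) size 24 21 ang 90.0
[(-72, 1.21), (-64, 1.12), (-56, 0.64), (-48, 0.93), (-40, 0.99), (-32, 0.99), (-24, 0.99), (-16, 0.99), (-8, 0.99), (0, 0.99), (8, 0.99), (16, 1.0), (24, 0.99), (32, 0.99), (40, 1.0), (48, 0.9), (56, 0.61), (64, 0.63), (72, 0.67)]
```

Request:
jog_arm(
  rows=[
    [[0, 0.001, 0.05, 0], [0, 0, 0.05, 0], [0, 0, 0.05, 0], [0, 0, 0.05, 0], [0, 0, 0, 0], [0, 0, 0, 0]],
  ],
)

```text
time_s: 33.22
tcp_pos: [0.64, 0.1009, 0.0934]
ee_rot: [[-0.98, 0.199, 0.001], [0.199, 0.98, -0.0], [-0.001, 0.0, -1.0]]
wrist_force: [0.2, -0.5, 0.1]
gripper_width: 1.002
gripper_force: 0.0
```

Request:
jog_arm(
  rows=[
    [[0, 0, 0, 0], [0, 0, 0, 0], [0, 0, 0, 0], [0, 0, 0, 0], [0, 0, 0, 0], [0, 0, 0, 0], [0, 0, -0.04, 0], [0, 0, -0.05, 0], [0, 0, -0.05, 0], [0, 0, -0.05, 0], [0, 0, 0, 0]],
  ],
  claw=0.3,
)

```text
time_s: 34.6
tcp_pos: [0.6408, 0.1011, 0.2877]
ee_rot: [[-0.98, 0.2, 0.01], [0.2, 0.98, 0.003], [-0.009, 0.005, -1.0]]
wrist_force: [2.1, 0.6, -1.5]
gripper_width: 0.569
gripper_force: 30.0
```

Request:
jog_arm(
  rows=[
    [[0, 0, 0, -0.1866], [0, 0, 0, -0.1866], [0, 0, 0, -0.1866], [0, 0, 0, -0.1866], [0, 0, 0, -0.1866], [0, 0, 0, -0.1866], [0, 0, 0, -0.1866], [0, 0, 0, -0.1866], [0, 0, 0, -0.1866], [0, 0, 0, -0.1866], [0, 0, 0, -0.1866], [0, 0, 0, -0.1866], [0, 0, 0, -0.1866], [0, 0, 0, -0.1866], [0, 0, 0, -0.1866], [0, 0, 0, -0.1866], [0, 0, 0, -0.1866], [0, 0, 0, 0]],
  ],
)

```text
time_s: 36.85
tcp_pos: [0.6386, 0.1007, 0.2806]
ee_rot: [[0.985, -0.173, -0.003], [-0.173, -0.985, -0.001], [-0.003, 0.001, -1.0]]
wrist_force: [-0.8, -0.1, -1.0]
gripper_width: 0.567
gripper_force: 30.0
```

```bash
sed -i 's/,170.13)/,float(sys.argv[3]))/' place.py; python3 place.py .145 .02 -9.87; python3 place.py .145 .01 -9.87
```

```text
[ 0.5397 -0.2043  0.1658]
psi -9.94 j6 56.8 shift [-0.0446  0.3174  0.0563] turn rad -0.0012 tcp [0.6386 0.1007 0.2806] F [-0.8 -0.1 -1. ] w 0.567 t 36.85
[ 0.5436 -0.205   0.1566]
psi -9.94 j6 56.8 shift [-0.0407  0.3174  0.0655] turn rad -0.0012 tcp [0.6386 0.1007 0.2806] F [-0.8 -0.1 -1. ] w 0.567 t 36.85
```

Request:
jog_arm(
  rows=[
    [[-0.0072, 0.0529, 0, 0], [-0.0072, 0.0529, 0, 0], [-0.0072, 0.0529, 0, 0], [-0.0072, 0.0529, 0, 0], [-0.0072, 0.0529, 0, 0], [-0.0072, 0.0529, 0, 0], [0, 0, 0.02, 0], [0, 0, 0.02, 0], [0, 0, 0.015, 0], [0, 0, 0.005, 0], [0, 0, 0, 0], [0, 0, 0, 0]],
  ],
)

```text
time_s: 38.35
tcp_pos: [0.5431, -0.2046, 0.2232]
ee_rot: [[0.985, -0.17, 0.002], [-0.17, -0.985, -0.0], [0.002, 0.0, -1.0]]
wrist_force: [-0.0, 0.3, -0.9]
gripper_width: 0.563
gripper_force: 30.0
```

Request:
jog_arm(
  rows=[
    [[0, 0, 0.002, 0], [0, 0, 0.002, 0], [0, 0, 0, 0]],
  ],
)

```text
time_s: 38.72
tcp_pos: [0.5425, -0.2047, 0.2183]
ee_rot: [[0.985, -0.17, -0.0], [-0.17, -0.985, 0.0], [-0.0, -0.0, -1.0]]
wrist_force: [-0.2, -0.8, -1.8]
gripper_width: 0.568
gripper_force: 30.0
```

Request:
jog_arm(
  rows=[
    [[0, 0, 0.002, 0], [0, 0, 0.001, 0], [0, 0, 0, 0]],
  ],
)

```text
time_s: 39.1
tcp_pos: [0.5425, -0.2047, 0.2153]
ee_rot: [[0.985, -0.17, -0.0], [-0.17, -0.985, 0.0], [-0.0, 0.0, -1.0]]
wrist_force: [-0.3, 1.8, -0.8]
gripper_width: 0.569
gripper_force: 30.0
```

```bash
python3 place.py .145 .01 -9.87
```

```text
[ 0.5436 -0.205   0.1566]
psi -9.80 j6 84.9 shift [ 0.0011  0.0001 -0.0002] turn rad 0.0013 tcp [ 0.5425 -0.2047  0.2153] F [-0.3  1.8 -0.8] w 0.569 t 39.1
```

Closing in on first touch.

Request:
jog_arm(
  rows=[
    [[0, 0, 0.002, 0], [0, 0, 0.001, 0], [0, 0, 0, 0]],
  ],
)

```text
time_s: 39.48
tcp_pos: [0.5428, -0.2042, 0.2131]
ee_rot: [[0.986, -0.17, 0.001], [-0.17, -0.986, 0.0], [0.001, -0.0, -1.0]]
wrist_force: [-1.8, 5.5, 4.5]
gripper_width: 0.564
gripper_force: 30.0
```

Request:
jog_arm(
  rows=[
    [[0, 0, 0.002, 0], [0, 0, 0, 0]],
  ],
)

```text
time_s: 39.72
tcp_pos: [0.5425, -0.204, 0.2107]
ee_rot: [[0.985, -0.17, 0.0], [-0.17, -0.985, 0.001], [-0.0, -0.001, -1.0]]
wrist_force: [-3.2, 6.1, 4.4]
gripper_width: 0.564
gripper_force: 30.0
```

Request:
jog_arm(
  rows=[
    [[0, 0, 0, 0], [0, 0, 0, 0], [0, 0, 0, 0], [0, 0, 0, 0], [0, 0, 0, 0], [0, 0, -0.05, 0], [0, 0, -0.05, 0], [0, 0, 0, 0], [0, 0, 0, 0]],
  ],
  claw=1,
)

```text
time_s: 40.85
tcp_pos: [0.5422, -0.2045, 0.31]
ee_rot: [[0.985, -0.17, -0.0], [-0.17, -0.985, 0.001], [-0.001, -0.001, -1.0]]
wrist_force: [-0.5, -0.4, -0.7]
gripper_width: 1.004
gripper_force: 0.0
```

```bash
python3 plan.py .575 .262 .25 -9.87; python3 - <<'E'
from h import *
m=camera_model('wrist'); a=capture('side'); b=capture('wrist')
save('m7',np.hstack([cv2.resize(a[135:235,230:330],(400,400)),cv2.resize(b,(400,300)).copy() if 0 else cv2.copyMakeBorder(cv2.resize(b,(400,300)),0,100,0,0,cv2.BORDER_CONSTANT)]))
E
```

```text
psi -9.82 j6 84.9 shift [-0.0472 -0.4653  0.0093] turn rad 0.0009 tcp [ 0.5422 -0.2045  0.31  ] F [-0.5 -0.4 -0.7] w 1.004 t 40.85
```

View pics/m7.png

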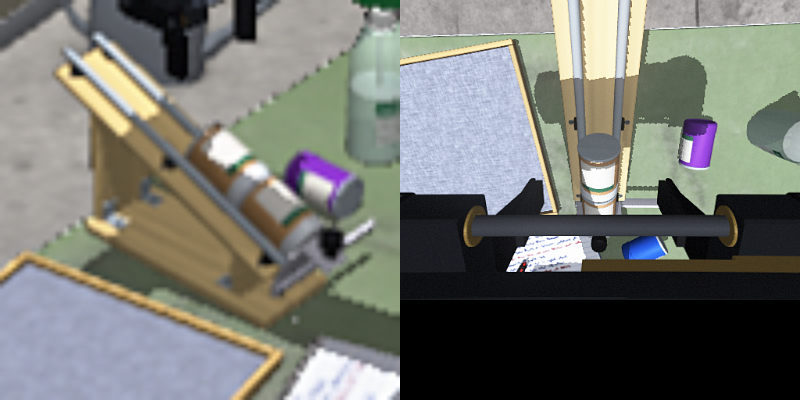

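Cans 5 and 3 lie in a row in the chute, labels on top (upper can at (600,165)). Next is can 1.

Request:
jog_arm(
  rows=[
    [[-0.0059, -0.058, 0, 0], [-0.0059, -0.058, 0, 0], [-0.0059, -0.058, 0, 0], [-0.0059, -0.058, 0, 0], [-0.0059, -0.058, 0, 0], [-0.0059, -0.058, 0, 0], [-0.0059, -0.058, 0, 0], [-0.0059, -0.058, 0, 0], [0, 0, 0, 0], [0, 0, 0, 0]],
  ],
)

```text
time_s: 42.2
tcp_pos: [0.5747, 0.2605, 0.3089]
ee_rot: [[0.986, -0.17, -0.002], [-0.17, -0.986, -0.002], [-0.002, 0.002, -1.0]]
wrist_force: [-0.0, 0.6, -1.3]
gripper_width: 1.002
gripper_force: 0.0
```

```bash
python3 - <<'E'
from can import *
m=camera_model('wrist'); json.dump({k:np.array(v).tolist() for k,v in m.items()},open('w8.json','w'))
i=capture('wrist'); save('w8',i,1)
w=find(m,i,(.545,.255),.1); save('w8_top',w,3); print(sense()['tcp_pos'])
pose(m,i,(.545,.255),.1)
E
```

```text
[0.57480892 0.25987374 0.30941582]
brown area 2320 xy (0.5821, 0.2785) size 45 58 ang 80.5
brown area 2295 xy (0.4924, 0.2289) size 60 45 ang 15.3
white area 13054 xy (0.5455, 0.2895) size 131 199 ang 90.0
white area 2088 xy (0.523, 0.1775) size 86 43 ang -0.0
white area 313 xy (0.526, 0.2363) size 14 25 ang 18.4
```

View pics/w8_top.png

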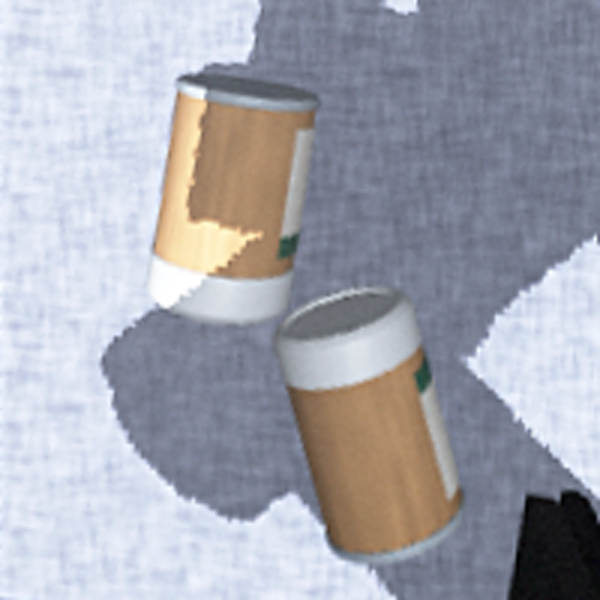

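```bash
python3 - <<'E'
from can import *
m=json.load(open('w8.json')); i=np.ascontiguousarray(cv2.imread('pics/w8.png')[:,:,::-1])
scan(m,i,(.578,.278),171); scan(m,i,(.4975,.230),14.5)
E
python3 plan.py .578 .278 .041 -9
```

```text
[(-72, 0.74), (-64, 0.59), (-56, 0.63), (-48, 0.67), (-40, 0.71), (-32, 0.64), (-24, 0.63), (-16, 0.65), (-8, 0.65), (0, 0.62), (8, 0.62), (16, 0.61), (24, 0.61), (32, 0.62), (40, 0.59), (48, 1.01), (56, 0.99), (64, 0.99), (72, 1.09), (80, 1.21)]
[(-80, 1.19), (-72, 1.09), (-64, 0.99), (-56, 1.0), (-48, 0.89), (-40, 0.57), (-32, 0.59), (-24, 0.58), (-16, 0.59), (-8, 0.59), (0, 0.59), (8, 0.59), (16, 0.59), (24, 0.59), (32, 0.59), (40, 0.6), (48, 0.6), (56, 0.6), (64, 0.58), (72, 0.82)]
psi -9.82 j6 41.2 shift [ 0.0004 -0.0188  0.2174] turn rad -0.0144 tcp [0.5748 0.2599 0.3094] F [-0.6 -1.   0.5] w 1.0 t 42.25
```

Request:
jog_arm(
  rows=[
    [[0, -0.0188, 0.05, -0.0144], [0, 0, 0.055, 0], [0, 0, 0.055, 0], [0, 0, 0.056, 0], [0, 0, 0, 0], [0, 0, 0, 0]],
  ],
)

```text
time_s: 43.0
tcp_pos: [0.5798, 0.2791, 0.0968]
ee_rot: [[0.988, -0.156, 0.003], [-0.156, -0.988, 0.001], [0.003, -0.002, -1.0]]
wrist_force: [0.4, -0.9, 1.5]
gripper_width: 0.999
gripper_force: 0.0
```

Request:
jog_arm(
  rows=[
    [[0, -0.007, 0, 0], [0, -0.008, 0, 0], [0, -0.008, 0, 0], [0, -0.008, 0, 0], [0, -0.006, 0, 0], [0, -0.004, 0, 0], [0, 0, 0, 0], [0, 0, 0, 0]],
  ],
)

```text
time_s: 44.0
tcp_pos: [0.5845, 0.3194, 0.0943]
ee_rot: [[0.988, -0.156, -0.0], [-0.156, -0.988, -0.0], [-0.0, 0.0, -1.0]]
wrist_force: [0.2, 0.1, -0.0]
gripper_width: 1.001
gripper_force: 0.0
```

Request:
jog_arm(
  rows=[
    [[0, 0, 0, 0], [0, 0, 0, 0], [0, 0, 0, 0], [0, 0, 0, 0], [0, 0, 0, 0], [0, 0, 0, 0]],
  ],
  claw=0.3,
)

```text
time_s: 44.75
tcp_pos: [0.5846, 0.3196, 0.0945]
ee_rot: [[0.988, -0.156, 0.0], [-0.156, -0.988, -0.0], [0.0, 0.0, -1.0]]
wrist_force: [0.9, -0.4, 0.2]
gripper_width: 0.564
gripper_force: 30.0
```

Request:
jog_arm(
  rows=[
    [[0, 0, 0, 0], [0, 0, 0, 0], [0, 0, 0, 0], [0, 0, 0, 0], [0, 0, -0.05, 0], [0, 0, -0.05, 0], [0, 0, -0.05, 0], [0, 0, -0.05, 0], [0, 0, 0, 0], [0, 0, 0, 0]],
  ],
  claw=1,
)

```text
time_s: 46.0
tcp_pos: [0.5841, 0.3194, 0.2939]
ee_rot: [[0.988, -0.156, -0.001], [-0.156, -0.988, 0.0], [-0.001, 0.0, -1.0]]
wrist_force: [-0.3, 0.2, -1.0]
gripper_width: 0.998
gripper_force: 0.0
```

```bash
python3 - <<'E'
from can import *
m=camera_model('wrist'); i=capture('wrist'); save('w9',i,1); print(sense()['tcp_pos'])
w=pose(m,i,(.584,.319)); save('w9_top',w,4)
scan(m,i,(.584,.319),171)
E
```

```text
[0.58402414 0.31926311 0.29297371]
brown area 815 xy (0.5845, 0.3695) size 109 7 ang -0.0
brown area 689 xy (0.5882, 0.3202) size 45 58 ang 80.3
white area 444 xy (0.586, 0.3695) size 106 5 ang 0.0
white area 2238 xy (0.59, 0.334) size 54 98 ang 90.0
white area 1114 xy (0.5911, 0.3187) size 35 37 ang 80.2
[(-72, 0.6), (-64, 0.64), (-56, 0.64), (-48, 0.85), (-40, 1.0), (-32, 0.99), (-24, 0.99), (-16, 0.99), (-8, 0.99), (0, 0.99), (8, 0.99), (16, 0.99), (24, 0.99), (32, 0.99), (40, 1.0), (48, 0.99), (56, 0.61), (64, 1.12), (72, 1.21)]
```

Request:
jog_arm(
  rows=[
    [[0, -0.001, 0.05, 0], [0, 0, 0.05, 0], [0, 0, 0.05, 0], [0, 0, 0.0505, 0], [0, 0, 0, 0], [0, 0, 0, 0]],
  ],
)

```text
time_s: 46.8
tcp_pos: [0.5842, 0.3201, 0.0927]
ee_rot: [[0.988, -0.156, -0.002], [-0.156, -0.988, -0.002], [-0.002, 0.002, -1.0]]
wrist_force: [-0.1, -0.0, 0.3]
gripper_width: 0.996
gripper_force: 0.0
```

Request:
jog_arm(
  rows=[
    [[0, 0, 0, 0], [0, 0, 0, 0], [0, 0, 0, 0], [0, 0, 0, 0], [0, 0, 0, 0], [0, 0, 0, 0], [0, 0, -0.04, 0], [0, 0, -0.05, 0], [0, 0, -0.05, 0], [0, 0, -0.06, 0], [0, 0, -0.04, 0], [0, 0, 0, 0]],
  ],
  claw=0.3,
)

```text
time_s: 48.3
tcp_pos: [0.5857, 0.3211, 0.3386]
ee_rot: [[0.988, -0.156, 0.007], [-0.156, -0.988, 0.005], [0.006, -0.006, -1.0]]
wrist_force: [-1.0, 0.4, -1.4]
gripper_width: 0.567
gripper_force: 30.0
```

```bash
sed -i 's/,0,float(sys.argv\[2\])/,.003,float(sys.argv[2])/' place.py; python3 place.py .22 .01 -9.87
```

```text
[ 0.6121 -0.2138  0.1859]
psi -8.96 j6 38.4 shift [0.1089 0.5249 0.0911] turn rad 0.0158 tcp [0.5857 0.3211 0.3386] F [-1.   0.4 -1.4] w 0.567 t 48.3
```

Request:
jog_arm(
  rows=[
    [[0, 0, 0, 0.0158], [0.0112, 0.0585, 0, 0], [0.0112, 0.0585, 0, 0], [0.0112, 0.0585, 0, 0], [0.0112, 0.0585, 0, 0], [0.0112, 0.0585, 0, 0], [0.0112, 0.0585, 0, 0], [0.0112, 0.0585, 0, 0], [0.0112, 0.0585, 0, 0], [0.011, 0.0585, 0, 0], [0, 0, 0.03, 0], [0, 0, 0.03, 0], [0, 0, 0, 0], [0, 0, 0, 0]],
  ],
)

```text
time_s: 50.05
tcp_pos: [0.594, -0.2154, 0.2742]
ee_rot: [[0.985, -0.171, -0.0], [-0.171, -0.985, -0.001], [-0.0, 0.001, -1.0]]
wrist_force: [0.2, -0.2, -0.7]
gripper_width: 0.566
gripper_force: 30.0
```

```bash
python3 place.py .22 .01 -9.87
```

```text
[ 0.6121 -0.2138  0.1859]
psi -9.85 j6 85.4 shift [ 0.0176 -0.0046  0.0293] turn rad 0.0003 tcp [ 0.594  -0.2154  0.2742] F [ 0.2 -0.2 -0.7] w 0.566 t 50.05
```

Request:
jog_arm(
  rows=[
    [[0.0176, -0.0046, 0, 0], [0, 0, 0.01, 0], [0, 0, 0.01, 0], [0, 0, 0.005, 0], [0, 0, 0, 0], [0, 0, 0, 0]],
  ],
)

```text
time_s: 50.8
tcp_pos: [0.6118, -0.214, 0.2493]
ee_rot: [[0.985, -0.172, 0.001], [-0.172, -0.985, -0.0], [0.001, 0.0, -1.0]]
wrist_force: [0.3, -0.9, -1.0]
gripper_width: 0.565
gripper_force: 30.0
```

Request:
jog_arm(
  rows=[
    [[0, 0, 0.002, 0], [0, 0, 0.002, 0], [0, 0, 0, 0]],
  ],
)

```text
time_s: 51.18
tcp_pos: [0.6116, -0.214, 0.2449]
ee_rot: [[0.985, -0.172, -0.0], [-0.172, -0.985, -0.0], [-0.0, 0.0, -1.0]]
wrist_force: [-0.3, -0.1, -1.2]
gripper_width: 0.564
gripper_force: 30.0
```

Request:
jog_arm(
  rows=[
    [[0, 0, 0.002, 0], [0, 0, 0, 0]],
  ],
)

```text
time_s: 51.42
tcp_pos: [0.6116, -0.2145, 0.2435]
ee_rot: [[0.985, -0.172, 0.0], [-0.172, -0.985, -0.001], [0.0, 0.001, -1.0]]
wrist_force: [-1.7, -2.0, 1.6]
gripper_width: 0.57
gripper_force: 30.0
```

Request:
jog_arm(
  rows=[
    [[0, 0, 0.002, 0], [0, 0, 0, 0]],
  ],
)

```text
time_s: 51.68
tcp_pos: [0.6115, -0.2146, 0.242]
ee_rot: [[0.985, -0.172, 0.0], [-0.172, -0.985, -0.001], [0.0, 0.001, -1.0]]
wrist_force: [-3.3, -3.3, 4.3]
gripper_width: 0.565
gripper_force: 30.0
```

Request:
jog_arm(
  rows=[
    [[0, 0, 0, 0], [0, 0, 0, 0], [0, 0, 0, 0], [0, 0, 0, 0], [0, 0, 0, 0], [0, 0, -0.05, 0], [0, 0, -0.03, 0], [0, 0, 0, 0]],
  ],
  claw=1,
)

```text
time_s: 52.68
tcp_pos: [0.6127, -0.2141, 0.3245]
ee_rot: [[0.985, -0.171, 0.007], [-0.171, -0.985, -0.001], [0.007, 0.0, -1.0]]
wrist_force: [-0.5, 0.3, -0.9]
gripper_width: 0.997
gripper_force: 0.0
```

Request:
jog_arm(
  rows=[
    [[-0.0235, -0.0585, 0, 0], [-0.0235, -0.0585, 0, 0], [-0.0235, -0.0585, 0, 0], [-0.0235, -0.0585, 0, 0], [-0.0235, -0.0585, 0, 0], [-0.0235, -0.0585, 0, 0], [-0.0235, -0.0585, 0, 0], [-0.0235, -0.0585, 0, 0], [0, 0, 0, -0.1416], [0, 0, 0, -0.1416], [0, 0, 0, -0.1416], [0, 0, 0, 0], [0, 0, 0, 0]],
  ],
)

```text
time_s: 54.3
tcp_pos: [0.5075, 0.275, 0.3203]
ee_rot: [[0.969, 0.248, -0.001], [0.248, -0.969, -0.001], [-0.001, 0.0, -1.0]]
wrist_force: [-0.6, -0.0, 0.1]
gripper_width: 0.995
gripper_force: 0.0
```

```bash
python3 - <<'E'
from can import *
m=camera_model('wrist'); json.dump({k:np.array(v).tolist() for k,v in m.items()},open('w10.json','w')); i=capture('wrist'); save('w10',i,1); print(sense()['tcp_pos'])
w=pose(m,i,(.4975,.23),.06); save('w10_top',w,4)
scan(m,i,(.4975,.23),14.5)
b=capture('side'); save('s10',np.hstack([cv2.resize(w,(400,400)),cv2.resize(b[130:240,230:340],(400,400))]))
E
python3 plan.py .4975 .23 .041 14.5
```

```text
[0.50760972 0.27503375 0.32054404]
brown area 2330 xy (0.4926, 0.231) size 58 44 ang 15.5
white area 315 xy (0.5279, 0.2364) size 14 25 ang 14.0
white area 282 xy (0.5065, 0.285) size 10 48 ang 90.0
white area 1153 xy (0.466, 0.1875) size 33 55 ang 90.0
[(-72, 1.22), (-64, 1.14), (-56, 1.01), (-48, 0.99), (-40, 0.6), (-32, 0.6), (-24, 0.59), (-16, 0.6), (-8, 0.6), (0, 0.6), (8, 0.6), (16, 0.6), (24, 0.6), (32, 0.6), (40, 0.61), (48, 0.62), (56, 0.63), (64, 0.64), (72, 0.62), (80, 0.72)]
psi 14.38 j6 59.9 shift [-0.0209  0.0411  0.2287] turn rad -0.0021 tcp [0.5076 0.2751 0.3207] F [ 0.5 -0.  -0.4] w 1.004 t 54.4
```

View pics/s10.png

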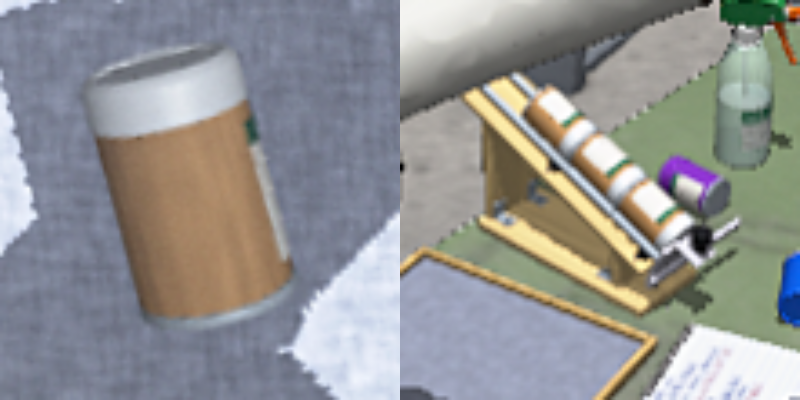

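Cans 5, 3 and 1 lie in one row, labels on top. Can 2's label edge is about 44 degrees down its -y side, so I'll roll it 41 mm towards +y.

Request:
jog_arm(
  rows=[
    [[-0.021, 0.041, 0, 0], [0, 0, 0.055, 0], [0, 0, 0.058, 0], [0, 0, 0.058, 0], [0, 0, 0.057, 0], [0, 0, 0, 0], [0, 0, 0, 0]],
  ],
)

```text
time_s: 55.28
tcp_pos: [0.4989, 0.2311, 0.0948]
ee_rot: [[0.968, 0.25, 0.003], [0.25, -0.968, 0.002], [0.003, -0.001, -1.0]]
wrist_force: [0.3, 0.8, 0.1]
gripper_width: 1.001
gripper_force: 0.0
```

Request:
jog_arm(
  rows=[
    [[0, -0.007, 0, 0], [0, -0.008, 0, 0], [0, -0.008, 0, 0], [0, -0.008, 0, 0], [0, -0.006, 0, 0], [0, -0.004, 0, 0], [0, 0, 0, 0], [0, 0, 0, 0]],
  ],
)

```text
time_s: 56.28
tcp_pos: [0.4873, 0.2698, 0.0928]
ee_rot: [[0.968, 0.25, -0.0], [0.25, -0.968, -0.0], [-0.0, 0.0, -1.0]]
wrist_force: [-0.1, -0.0, -1.1]
gripper_width: 1.0
gripper_force: 0.0
```

Request:
jog_arm(
  rows=[
    [[0, 0, 0, 0], [0, 0, 0, 0], [0, 0, 0, 0], [0, 0, 0, 0], [0, 0, 0, 0], [0, 0, 0, 0]],
  ],
  claw=0.3,
)

```text
time_s: 57.02
tcp_pos: [0.4873, 0.27, 0.0929]
ee_rot: [[0.968, 0.25, -0.0], [0.25, -0.968, -0.0], [-0.0, 0.0, -1.0]]
wrist_force: [-0.0, 0.1, -0.5]
gripper_width: 0.567
gripper_force: 30.0
```

Request:
jog_arm(
  rows=[
    [[0, 0, 0, 0], [0, 0, 0, 0], [0, 0, 0, 0], [0, 0, 0, 0], [0, 0, -0.05, 0], [0, 0, -0.05, 0], [0, 0, -0.05, 0], [0, 0, -0.05, 0], [0, 0, 0, 0], [0, 0, 0, 0]],
  ],
  claw=1,
)

```text
time_s: 58.28
tcp_pos: [0.4868, 0.2697, 0.2925]
ee_rot: [[0.968, 0.249, -0.001], [0.249, -0.968, -0.0], [-0.001, -0.0, -1.0]]
wrist_force: [0.3, -0.9, 0.1]
gripper_width: 0.999
gripper_force: 0.0
```

```bash
python3 - <<'E'
from can import *
m=camera_model('wrist'); i=capture('wrist'); save('w11',i,1); print(sense()['tcp_pos'])
w=pose(m,i,(.487,.271)); save('w11_top',w,4)
scan(m,i,(.487,.271),14.5)
E
```

```text
[0.48672504 0.269539   0.29171412]
brown area 680 xy (0.4828, 0.2689) size 58 44 ang 15.2
white area 3583 xy (0.4875, 0.2845) size 109 83 ang 0.0
white area 382 xy (0.518, 0.2761) size 15 27 ang 14.0
white area 1040 xy (0.4793, 0.266) size 37 32 ang 14.7
[(-72, 0.75), (-64, 0.98), (-56, 1.0), (-48, 0.99), (-40, 1.0), (-32, 0.99), (-24, 0.99), (-16, 0.99), (-8, 0.99), (0, 1.0), (8, 1.0), (16, 1.0), (24, 1.0), (32, 1.02), (40, 0.65), (48, 0.68), (56, 0.65), (64, 1.03), (72, 1.12)]
```

Request:
jog_arm(
  rows=[
    [[0, -0.005, 0.05, 0], [0, 0, 0.05, 0], [0, 0, 0.05, 0], [0, 0, 0.0495, 0], [0, 0, 0, 0], [0, 0, 0, 0]],
  ],
)

```text
time_s: 59.08
tcp_pos: [0.4868, 0.2753, 0.0943]
ee_rot: [[0.968, 0.251, 0.001], [0.251, -0.968, 0.0], [0.001, 0.0, -1.0]]
wrist_force: [-0.1, -0.6, -0.1]
gripper_width: 1.0
gripper_force: 0.0
```

Request:
jog_arm(
  rows=[
    [[0, 0, 0, 0], [0, 0, 0, 0], [0, 0, 0, 0], [0, 0, 0, 0], [0, 0, 0, 0], [0, 0, 0, 0], [0, 0, -0.04, 0], [0, 0, -0.05, 0], [0, 0, -0.05, 0], [0, 0, -0.06, 0], [0, 0, -0.06, 0], [0, 0, 0, 0]],
  ],
  claw=0.3,
)

```text
time_s: 60.58
tcp_pos: [0.4875, 0.2758, 0.3591]
ee_rot: [[0.968, 0.25, 0.009], [0.25, -0.968, 0.008], [0.011, -0.005, -1.0]]
wrist_force: [-0.3, 0.2, -1.5]
gripper_width: 0.568
gripper_force: 30.0
```

Request:
jog_arm(
  rows=[
    [[0, 0, 0, 0.1876], [0, 0, 0, 0.1876], [0, 0, 0, 0.1876], [0, 0, 0, 0.1876], [0, 0, 0, 0.1876], [0, 0, 0, 0.1876], [0, 0, 0, 0.1876], [0, 0, 0, 0.1876], [0, 0, 0, 0.1876], [0, 0, 0, 0.1876], [0, 0, 0, 0.1876], [0, 0, 0, 0.1876], [0, 0, 0, 0.1876], [0, 0, 0, 0.1876], [0, 0, 0, 0.1876], [0, 0, 0, 0.1876], [0, 0, 0, 0.1876], [0, 0, 0, 0.1876], [0, 0, 0, 0.1876], [0, 0, 0, 0]],
  ],
)

```text
time_s: 63.08
tcp_pos: [0.4857, 0.2746, 0.3517]
ee_rot: [[-0.986, 0.166, -0.003], [0.166, 0.986, -0.002], [0.002, -0.002, -1.0]]
wrist_force: [0.3, -0.1, -1.4]
gripper_width: 0.567
gripper_force: 30.0
```

```bash
python3 place.py .285 .01 170.13
```

```text
[ 0.671  -0.2241  0.2113]
psi 170.46 j6 -145.6 shift [-0.2657 -0.4609  0.0819] turn rad 0.0057 tcp [0.4857 0.2746 0.3517] F [ 0.3 -0.1 -1.4] w 0.567 t 63.075
```

Request:
jog_arm(
  rows=[
    [[0, 0, 0, 0.0057], [-0.029, -0.0514, 0, 0], [-0.029, -0.0514, 0, 0], [-0.029, -0.0514, 0, 0], [-0.029, -0.0514, 0, 0], [-0.029, -0.0514, 0, 0], [-0.029, -0.0514, 0, 0], [-0.029, -0.0514, 0, 0], [-0.029, -0.0514, 0, 0], [-0.029, -0.0514, 0, 0], [0, 0, 0.03, 0], [0, 0, 0.02, 0], [0, 0, 0, 0], [0, 0, 0, 0]],
  ],
)

```text
time_s: 64.82
tcp_pos: [0.6634, -0.2261, 0.3045]
ee_rot: [[-0.985, 0.172, 0.001], [0.172, 0.985, -0.001], [-0.001, -0.001, -1.0]]
wrist_force: [-0.0, 0.6, -1.3]
gripper_width: 0.571
gripper_force: 30.0
```

```bash
python3 place.py .285 .01 170.13
```

```text
[ 0.671  -0.2241  0.2113]
psi 170.08 j6 -94.3 shift [-0.0072  0.0033  0.0342] turn rad -0.0008 tcp [ 0.6634 -0.2261  0.3045] F [-0.   0.6 -1.3] w 0.571 t 64.825
```

Request:
jog_arm(
  rows=[
    [[-0.0072, 0.002, 0, 0], [0, 0, 0.01, 0], [0, 0, 0.01, 0], [0, 0, 0.008, 0], [0, 0, 0.003, 0], [0, 0, 0, 0], [0, 0, 0, 0]],
  ],
)

```text
time_s: 65.7
tcp_pos: [0.6706, -0.2254, 0.2729]
ee_rot: [[-0.985, 0.173, 0.001], [0.173, 0.985, -0.0], [-0.001, -0.0, -1.0]]
wrist_force: [-0.5, -0.0, -0.8]
gripper_width: 0.567
gripper_force: 30.0
```

Request:
jog_arm(
  rows=[
    [[0, 0, 0.002, 0], [0, 0, 0.002, 0], [0, 0, 0, 0]],
  ],
)

```text
time_s: 66.08
tcp_pos: [0.6703, -0.2253, 0.2684]
ee_rot: [[-0.985, 0.173, -0.0], [0.173, 0.985, -0.0], [0.0, -0.0, -1.0]]
wrist_force: [-0.3, -0.2, -2.1]
gripper_width: 0.562
gripper_force: 30.0
```

Request:
jog_arm(
  rows=[
    [[0, 0, 0.002, 0], [0, 0, 0, 0]],
  ],
)

```text
time_s: 66.32
tcp_pos: [0.6704, -0.2254, 0.2675]
ee_rot: [[-0.985, 0.173, 0.001], [0.173, 0.985, -0.001], [-0.001, -0.0, -1.0]]
wrist_force: [-2.2, 0.3, 2.3]
gripper_width: 0.567
gripper_force: 30.0
```

Request:
jog_arm(
  rows=[
    [[0, 0, 0, 0], [0, 0, 0, 0], [0, 0, 0, 0], [0, 0, 0, 0], [0, 0, 0, 0], [0, 0, -0.05, 0], [0, 0, -0.04, 0], [0.06, 0, 0, 0], [0, 0, 0, 0], [0, 0, 0, 0], [0, 0, 0, 0]],
  ],
  claw=1,
)

```text
time_s: 67.7
tcp_pos: [0.6124, -0.215, 0.3566]
ee_rot: [[-0.985, 0.173, 0.001], [0.173, 0.985, -0.0], [-0.001, -0.0, -1.0]]
wrist_force: [-0.4, 0.3, 0.3]
gripper_width: 0.997
gripper_force: 0.0
```

```bash
python3 - <<'E'
from fit import *
a=capture('side'); b=capture('wrist'); c=capture('scene')
save('m12',np.hstack([cv2.resize(a[130:240,230:340],(260,260),interpolation=cv2.INTER_CUBIC),cv2.resize(c[160:260,240:340],(260,260),interpolation=cv2.INTER_CUBIC),cv2.resize(b,(347,260))])[:,:800])
E
```

```text
(no output)
```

View pics/m12.png

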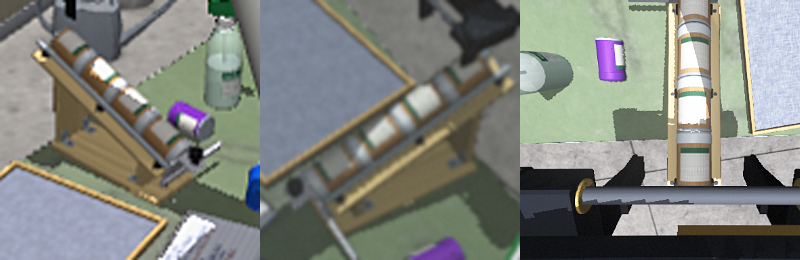

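```bash
python3 - <<'E'
from fit import *
q=json.load(open('chute.json')); m=camera_model('wrist'); i=capture('wrist'); S=camera_model('scene'); s=capture('scene')
for nm,M,I in(('wrist',m,i),('scene',S,s)):
  for k in range(4):
    o=[]
    for th in range(-72,73,8):
        n=np.array([0,np.sin(np.radians(th)),np.cos(np.radians(th))])*.025
        uv=proj(M,toW(q,[np.array([.0375+.075*k+u,.001,-.005])+n for u in np.linspace(0,.018,6)]))
        if ((uv<0)|(uv>[511,383])).any(): continue
        px=np.array([cv2.getRectSubPix(I,(1,1),tuple(map(float,p)))[0,0] for p in uv],float); o.append((th,round(float(np.mean(px[:,2]/(px[:,0]+1))),2)))
    print(nm,k,o)
# profile along the top line
uv=proj(m,toW(q,[(x,.001,.02) for x in np.arange(.05,.31,.005)]))
print([(round(.05+.005*j,3),tuple(int(v) for v in cv2.getRectSubPix(i,(1,1),tuple(map(float,p)))[0,0])) for j,p in enumerate(uv) if 0<p[1]<383])
E
```

```text
wrist 0 [(-72, 0.96), (-64, 0.92), (-56, 0.7), (-48, 0.56), (48, 0.98), (56, 1.01), (64, 0.65), (72, 0.61)]
wrist 1 [(-72, 0.7), (-64, 0.7), (-56, 0.68), (-48, 0.62), (-40, 0.78), (-32, 1.0), (-24, 0.99), (-16, 0.99), (-8, 1.0), (0, 1.0), (8, 0.99), (16, 0.98), (24, 0.98), (32, 0.98), (40, 0.98), (48, 0.98), (56, 0.99), (64, 0.87), (72, 0.63)]
wrist 2 [(-72, 0.71), (-64, 0.7), (-56, 0.7), (-48, 1.0), (-40, 0.99), (-32, 0.99), (-24, 0.99), (-16, 1.0), (-8, 1.0), (0, 1.0), (8, 1.0), (16, 1.0), (24, 1.0), (32, 0.99), (40, 1.0), (48, 0.73), (56, 0.64), (64, 0.68), (72, 0.72)]
wrist 3 [(-72, 0.69), (-64, 0.69), (-56, 0.62), (-48, 0.58), (-40, 0.82), (-32, 0.99), (-24, 0.98), (-16, 0.99), (-8, 0.99), (0, 0.98), (8, 0.99), (16, 0.98), (24, 0.98), (32, 0.99), (40, 0.99), (48, 0.98), (56, 0.99), (64, 0.75), (72, 0.54)]
scene 0 [(-72, 0.63), (-64, 0.63), (-56, 0.72), (-48, 0.86), (-40, 0.97), (-32, 0.98), (-24, 0.98), (-16, 0.98), (-8, 0.98), (0, 0.99), (8, 0.99), (16, 0.99), (24, 0.99), (32, 0.99), (40, 0.98), (48, 0.98), (56, 0.98), (64, 0.98), (72, 0.98)]
scene 1 [(-72, 0.61), (-64, 0.59), 
[... 1297 characters left out ...]
(0.17, (99, 170, 144)), (0.175, (110, 176, 145)), (0.18, (254, 254, 254)), (0.185, (254, 254, 254)), (0.19, (254, 254, 255)), (0.195, (254, 254, 254)), (0.2, (254, 254, 255)), (0.205, (254, 254, 254)), (0.21, (255, 255, 255)), (0.215, (165, 134, 105)), (0.22, (164, 173, 184)), (0.225, (182, 188, 195)), (0.23, (204, 210, 218)), (0.235, (208, 214, 221)), (0.24, (159, 127, 97)), (0.245, (57, 97, 79)), (0.25, (80, 107, 95)), (0.255, (197, 198, 196)), (0.26, (199, 198, 196)), (0.265, (201, 202, 199)), (0.27, (204, 203, 201)), (0.275, (198, 198, 195)), (0.28, (199, 199, 197)), (0.285, (198, 199, 198)), (0.29, (167, 130, 94)), (0.295, (69, 73, 82)), (0.3, (110, 116, 130)), (0.305, (139, 147, 164))]
```

All four cans sit 75 mm apart, so they touch. Their label middles are within about 12 degrees of the top. Handing in.

```bash
python3 -c "
from station import *
print(finish_job())"
```

```text
the job is handed in; nothing more can be done
None
```

The stop is fully across and all four cans (three from the tray and the turned one) lie in one touching row against it, lids downhill and labels on top; the job is handed in, and it returned no verdict.

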